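# Open the sliding-lid box and set the imaging reference plate on the light table

### The job

Open the grey storage box: lift the handle end of its orange sliding lid over the stop lip, draw it out of the grooves and lay it flat, handle up, in the middle of the teal mat. Then take the black reference plate out of the box and set it down flat on the light table, square and wholly inside the black outlined frame. Set both down without dropping them, let go, and leave the jar, the tape rolls and the tub where they are.

Things in the scene. Friction and masses are not known exactly. Their poses are not given: they have to be found in the camera images.
- box: Grey open box fixed to the bench, 190 (x) x 124 (y) x 63 mm high. Origin: centre of its underside, on the bench. +x points to the end with the dark stop lip, where the lid slides out. The lid rests at z = 50 mm on the long walls (96 mm apart inside) and the lip end's wall, its rear edge at x = -88 mm, 1 mm from the back stop; guides to z = 56 mm run 2 mm beside it. Inner floor at z = 5 mm.
- lip_top (a point): Middle of the top edge of the dark stop lip at the box's +x end: a 5 mm thick bar across the box (x = 90 to 95 mm, top at z = 56 mm of the box), 6 mm higher than the closed lid's underside. To pass, the lid's end must rise 7 to 13 mm, the lid tilting 0.04 to 0.075 rad about its rear lower edge, and then slide towards box +x.
- rail_end (a point): Half-way between the lip-side ends of the two dark rails, at the height of their underside (x = -40, z = 59 mm of the box). The rails overhang the lid's long edges from x = -95 to -40 mm only, 4 mm above the closed lid; their top is at z = 63 mm. They hold the lid's rear down: after 50 mm of sliding it is out from under them and can be lifted away.
- lid_handle (a point): Grip point in the white block handle of the loose orange lid (0.16 kg). The handle is 20 mm (x) by 40 mm (y) and stands 34 mm above the lid's top face; this point is on its vertical centre line, 20 mm above the lid's top face (25 mm above its underside). x runs along the lid's length towards the lip end, z up. The lid's middle lies 40 mm behind this point (-x).
- lid_mid (a point): Centre of the orange lid's panel, half-way through its thickness. The panel is 176 (x) x 108 (y) x 5 mm; x along its length towards the lip end, z up (handle side).
- plate_grip (a point): Grip point in the upright aluminium bar of the reference plate (loose, 0.22 kg), straight above the plate's centre, 28 mm above its underside. Plate: black with coloured patches, 120 (x) x 80 (y) x 8 mm; the bar on it is 60 mm long (x), 12 mm thick (y) and 32 mm high, its top 40 mm above the plate's underside. It starts on the box's floor under the lid, along the box.
- screen (a point): Centre of the top face of the light table, a white fixed slab 210 (x) x 170 (y) x 40 mm with a pale blue screen; the point is 40 mm above the bench. x along its length, z up. A printed black frame around this point measures 151 x 111 mm inside (x, y). The light table and the mat may be on either side of the box.
- mat_top (a point): Centre of the top face of the teal mat fixed on the bench, 240 (x) x 190 (y) x 3 mm. x along its length, z up.
- jar_mid (a point): Middle of the frosted jar with an orange cap, 72 mm across, about 100 mm high; half-way up. Bystander.
- tape_mid (a point): Middle of the stack of three tape rolls (yellow, blue, green), 90 mm across, 45 mm high; half-way up. Bystander.
- tub_mid (a point): Middle of the frosted tub with a pink cover, 74 (x) x 114 (y) x 44 mm; half-way up. Bystander.
Things that resemble listed ones, but are neither listed nor needed, are in the scene too. Of the things shaped like the part that bears lid_handle, the orange one is meant. Of the things that look like the box, the smaller one is meant.

How it is judged:
By the outcome, as a careful person would: the job done as asked, in the order asked, and still so for the second after the job is handed in, with the robot touching nothing.
It also fails if it takes over 54 s, if anything falls off the work surface, if the arm or the gripper's body presses on something with over 40 N, if the wrist force passes 120 N, or if a joint passes its speed limit or range.

### The arm

A 7-joint arm with a two-finger parallel gripper is mounted at the origin on the work surface. World frame = base frame: x ahead of the robot, y to its left, z up, the work surface at z = 0. Lengths are in m, angles in rad, forces in N, time in s.
With the tool pointing down it reaches from about 0.4 to 0.875 m from the base axis. Payload 19.3 kg.
Tool frame: the origin (TCP) lies between the finger pads; the fingertips stand 17 mm ahead of it and the grasp point (between the pads) lies 2 mm behind it; x points along the fingers, y is the direction in which the jaws open and shut, and the axes are right-handed (so a half turn about x gives the same grasp; the last joint's range is limited). The gripper opens to 85 mm and grips with 20 to 120 N. Pads are 22 mm wide; open, the fingers measure 114 mm over their backs; the gripper's body (76 mm by 85 mm) begins 54 mm behind the grasp point. The pads swing forward as they close: fully open they stand 13 mm farther back than shut.
Start: joints at [-1.358, 0.521, -0.036, 1.599, 0.021, 1.021, -0.113], TCP at [0.174, 0.6, 0.248] pointing down, gripper open.
Joint ranges: [-2.91, 2.91], [-0.3, 2.13], [-1.5, 1.42], [0.17, 2.43], [-1.26, 4.41], [0.16, 1.93], [-2.52, 2.52]. Speed limits (rad/s): [1.89, 1.89, 2.39, 2.39, 3.01, 3.01, 3.01].

### API

Orientations are given as [roll, pitch, yaw] about the fixed x, y, z axes, in that order (R = Rz(yaw) Ry(pitch) Rx(roll)).
In Python, from workcell import bot gives the robot as it stands.
- The arm moves only by the shell command python3 -m creep 'ROWS' [FORCE]. ROWS is JSON, a list of rows, each an object of numbers: "wx", "wy", "wz": the turn, a rotation vector about the tool's x, y, z in degrees; "tx", "ty", "tz": the shift along the tool's x, y, z in m; "claw": the closure, from 0 (fully open) to 1 (shut). A call has 1 to 8 rows; each row is the pose to reach, as a shift and turn from the pose measured when the call began, along the tool's axes at that moment; what a row does not reach only later rows make up. A row lasts 1/10 s, in which the tool goes at most 50 mm and 8.59 degrees, less where a joint would pass 70% of its speed; a pose out of reach is approached as far as the arm can. A call with a gripper value outside its range is refused whole. The fingers move at their own pace and stop on an object; FORCE is the grip in N (left out, the last holds). Time passes only in rows, so rows that repeat a pose let the fingers close. It gives the time, the measured TCP pose, the force and the opening at its end, in the units of the state.
- bot.observe(): the state, without advancing time (a new reading comes with each control period).
- bot.grab_frame(name): name is "scene" or "top" or "wrist"; returns the picture (400x640x3 uint8, blue, green, red); there is no depth.
- bot.get_calibration(name): a dict with "fx", "fy", "cx", "cy" (pixels), "dist_coeffs" ([k1, k2, p1, p2, k3] as OpenCV has them; the pictures are not rectified), "R" (3x3) and "t" (3): a world point X has camera coordinates R X + t. Camera axes: x right, y down, z forward; pixel columns grow to the right and rows downward; lengths in m; the calibration is good to about 2 mm. A picture is of the moment at which its call begins: read the wrist's pose just before it. get_calibration takes no time and is no camera call; for the wrist camera it gives the pose at the moment of the call.
- bot.job_done(): hands the job in, once; it reports no verdict.
The state is a dict: "clock": time; "qpos": joint angles; "qd": joint speeds; "joint_efforts": joint torques, N m; "position": TCP position; "tool_rot": TCP orientation; "force": force on the tool from outside, world axes, zero at the start; "moment": the same for the moment, N m; "grip_width": finger opening in m.
Only numpy, scipy, OpenCV 4.12 (cv2) and the standard library are available. Lean on these libraries where they do the work, as an engineer would, in place of code of your own. Each camera call takes 0.05 s, during which the arm holds its last target.

## Working session

There is one attempt and no reset: what is moved stays moved. The work goes in short steps, Python scripts to look and compute and a shell command to move; the robot and the scene stay as the last step left them, time stands still between calls to the robot, and variables do not carry over. Pictures are saved under pics/ and viewed, and the job is handed in when it is done.

```bash
ls; mkdir -p pics
python3 - <<'E'
from workcell import bot
import cv2
print(bot.observe())
for n in ("scene","top","wrist"):
    c=bot.get_calibration(n); print(n,c)
    cv2.imwrite(f"pics/{n}0.png",bot.grab_frame(n))
E
```

```text
pics
{'clock': 0.0, 'qpos': array([-1.35818359,  0.52199425, -0.03634243,  1.60000209,  0.02122366,
        1.021127  , -0.1127825 ]), 'qd': array([-1.09976563e-03, -5.41954830e-04, -6.83027675e-04,  1.00907795e-03,
        1.82107058e-05,  3.49701177e-04,  2.17276622e-03]), 'joint_efforts': array([ 1.18108732e-03, -9.27109981e+01,  1.98014684e+00, -3.69928586e+01,
        1.78740505e-02,  8.23478505e-03,  9.20696351e-06]), 'position': array([0.17435322, 0.59985007, 0.24774001]), 'tool_rot': array([-1.48719538,  1.56965142, -1.76997529]), 'force': array([-0.27966478,  0.21490917, -0.66395311]), 'moment': array([ 0.04112967, -0.00266533, -0.02438693]), 'grip_width': 0.08543041667834043}
scene {'fx': 485.5813057762452, 'fy': 485.5813057762452, 'cx': 323.32254855553794, 'cy': 200.90309300076785, 'dist_coeffs': array([-0.02526071,  0.        ,  0.        ,  0.        ,  0.        ]), 'R': array([[ 0.40242864,  0.9154506 ,  0.00118036],
       [ 0.78234181, -0.34324438, -0.51973511],
       [-0.47538666,  0.21007974, -0.85432665]]), 't': array([-0.30741625, -0.32058369,  2.00169214])}
top {'fx': 507.7279850825698, 'fy': 507.7279850825698, 'cx': 325.7692552186269, 'cy': 198.2540886454285, 'dist_coeffs': array([-0.15431145,  0.        ,  0.        ,  0.        ,  0.        ]), 'R': array([[-0.02780917, -0.99954113, -0.01200746],
       [-0.99719656,  0.0285747 , -0.06915563],
       [ 0.069467  ,  0.01005064, -0.99753362]]), 't': array([0.15744369, 0.50248135, 1.50315471])}
wrist {'fx': 348.18214855478885, 'fy': 348.18214855478885, 'cx': 322.33317156756345, 'cy': 198.21062972901228, 'dist_coeffs': array([-0.07287687,  0.        ,  0.        ,  0.        ,  0.        ]), 'R': array([[ 2.78306952e-01,  9.60492155e-01, -2.44813711e-04],
       [ 9.07674140e-01, -2.62919318e-01,  3.27110207e-01],
       [ 3.14122422e-01, -9.12592558e-02, -9.44986165e-01]]), 't': array([-0.62445861, -0.04367601,  0.38061415])}
```

View pics/scene0.png

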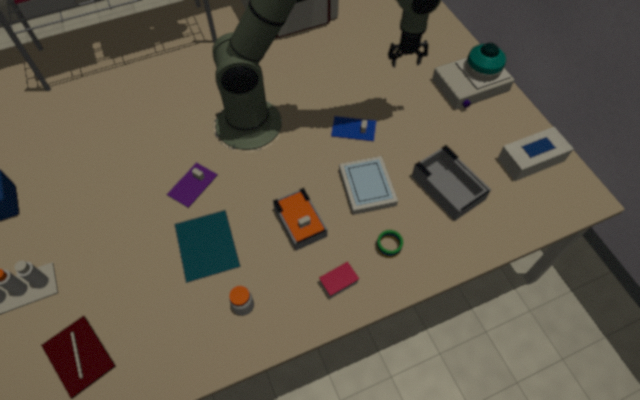

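View pics/top0.png

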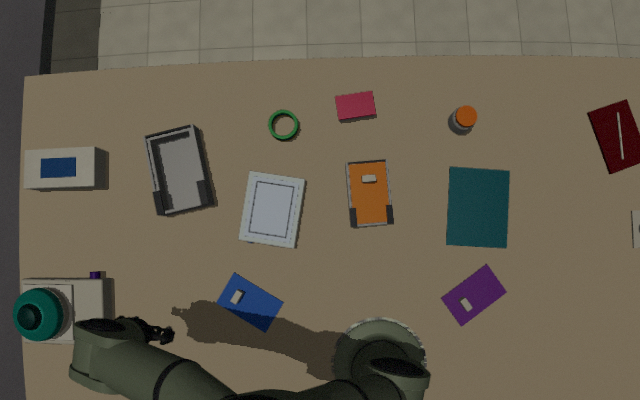

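View pics/wrist0.png

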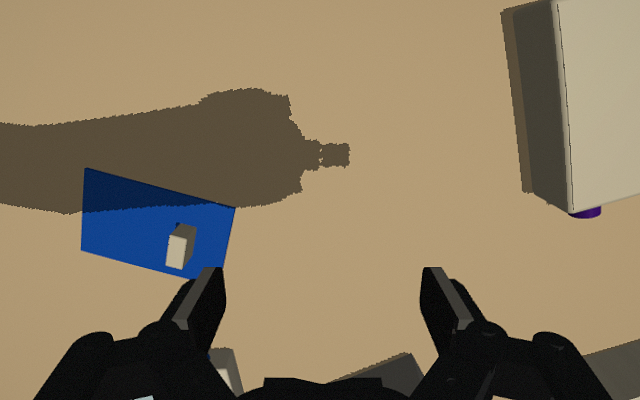

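Scene view: orange-lidded box at (300,217), light table (368,184), teal mat (207,245), big decoy box (450,181). In the top view, the box is at (370,193) with rails at the bottom and the lip up (+x world); the mat is to the right at (478,207) and the light table to the left at (272,210).

```bash
cat > h.py <<'E'
import numpy as np, cv2
from scipy.spatial.transform import Rotation as Ro
from workcell import bot
def cal(n):
    c=bot.get_calibration(n); c['K']=np.array([[c['fx'],0,c['cx']],[0,c['fy'],c['cy']],[0,0,1]]); return c
def ray(c,p):
    p=np.asarray(p,float).reshape(-1,1,2)
    u=cv2.undistortPoints(p,c['K'],c['dist_coeffs'])[:,0]
    d=np.c_[u,np.ones(len(u))]@c['R']; o=-c['R'].T@c['t']
    return o,d
def plane(c,p,z):
    o,d=ray(c,p); return o+d*((z-o[2])/d[:,2])[:,None]
def proj(c,X):
    X=np.asarray(X,float).reshape(-1,3)
    return cv2.projectPoints(X,cv2.Rodrigues(c['R'])[0],c['t'],c['K'],c['dist_coeffs'])[0][:,0]
def tri(obs):
    # obs list of (cal,pixel): least-squares ray crossing, and miss distance
    A=np.zeros((3,3));b=np.zeros(3);L=[]
    for c,p in obs:
        o,d=ray(c,p);d=d[0]/np.linalg.norm(d[0]);P=np.eye(3)-np.outer(d,d);A+=P;b+=P@o;L.append((o,P))
    X=np.linalg.solve(A,b);return X,[np.linalg.norm(P@(X-o)) for o,P in L]
def mask(im,lo,hi):
    h=cv2.cvtColor(im,cv2.COLOR_BGR2HSV); return cv2.inRange(h,np.array(lo),np.array(hi))
def blobs(m,amin=60):
    cs,_=cv2.findContours(m,cv2.RETR_EXTERNAL,cv2.CHAIN_APPROX_NONE)
    return sorted([c for c in cs if cv2.contourArea(c)>amin],key=cv2.contourArea,reverse=True)
def pose():
    s=bot.observe(); return np.array(s['position']),Ro.from_euler('xyz',s['tool_rot']).as_matrix(),s
def delta(Xt,Rt):
    p,R,s=pose()
    return R.T@(np.asarray(Xt)-p), np.degrees(Ro.from_matrix(R.T@Rt).as_rotvec())
def down(yaw_jaw):
    # tool x down, tool y (jaw) along world heading yaw_jaw
    x=np.array([0,0,-1.]);y=np.array([np.cos(yaw_jaw),np.sin(yaw_jaw),0]);return np.c_[x,y,np.cross(x,y)]
E
python3 - <<'E'
from h import *
ims={n:cv2.imread(f"pics/{n}0.png") for n in("scene","top")}
for n in ims:
    c=cal(n)
    for nm,lo,hi,z in (("orange",(5,150,120),(15,255,255),.055),("teal",(85,120,40),(97,255,200),.003)):
        for b in blobs(mask(ims[n],lo,hi))[:3]:
            r=cv2.minAreaRect(b); box=cv2.boxPoints(r)
            P=plane(c,box,z); print(n,nm,r,np.round(P.mean(0),4),np.round(P[:,:2],3).tolist())
    print(pose()[1]) if n=="top" else 0
for n,(a,b,cc,d) in (("scene",(260,150,410,260)),("top",(230,140,400,260))):
    cv2.imwrite(f"pics/{n}0c.png",cv2.resize(ims[n][b:d,a:cc],None,fx=4.5,fy=4.5,interpolation=cv2.INTER_CUBIC))
E
```

```text
scene orange ((299.4688415527344, 215.31661987304688), (45.235294342041016, 30.058826446533203), 61.927513122558594) [0.516  0.0164 0.055 ] [[0.435, -0.042], [0.417, 0.068], [0.599, 0.073], [0.613, -0.032]]
scene orange ((238.5, 294.5), (17.0, 19.0), 90.0) [ 0.7104 -0.2746  0.055 ] [[0.671, -0.294], [0.695, -0.237], [0.75, -0.256], [0.726, -0.312]]
scene teal ((205.53736877441406, 245.89004516601562), (57.5231819152832, 53.787078857421875), 75.0685806274414) [ 0.4681 -0.3237  0.003 ] [[0.343, -0.411], [0.363, -0.221], [0.595, -0.242], [0.572, -0.42]]
scene teal ((487.96148681640625, 57.307701110839844), (34.11406326293945, 26.625612258911133), 33.6900634765625) [0.0667 1.1268 0.003 ] [[0.039, 1.029], [-0.061, 1.175], [0.099, 1.223], [0.19, 1.08]]
top orange ((368.9180603027344, 192.59837341308594), (59.48198318481445, 36.304832458496094), 84.80557250976562) [0.5175 0.016  0.055 ] [[0.601, 0.074], [0.608, -0.032], [0.434, -0.042], [0.427, 0.064]]
top orange ((466.5, 115.5), (19.0, 19.0), 90.0) [ 0.7408 -0.2859  0.055 ] [[0.77, -0.259], [0.769, -0.317], [0.711, -0.313], [0.712, -0.255]]
top teal ((477.9446105957031, 207.16403198242188), (59.646697998046875, 77.86415100097656), 2.726310968399048) [ 0.4677 -0.3221  0.003 ] [[0.357, -0.218], [0.593, -0.24], [0.58, -0.427], [0.341, -0.403]]
top teal ((35.0, 314.5), (51.0, 44.0), 90.0) [0.1595 1.0905 0.003 ] [[0.241, 1.168], [0.243, 1.005], [0.08, 1.012], [0.074, 1.176]]
[[-1.80254008e-04  2.79066610e-01  9.60271730e-01]
 [-7.97960943e-04  9.60271399e-01 -2.79066664e-01]
 [-9.99999665e-01 -8.16562219e-04  4.95914866e-05]]
```

Run:
```python
from h import *
c=cal("top"); print("LT",plane(c,[[250,172],[306,178],[295,248],[239,241]],.04).round(3))
w=cal("wrist"); p,R,s=pose()
print("cam in tool",R.T@(-w['R'].T@w['t']-p)); print("cam axes in tool",(w['R']@R).round(4))
for X,yaw in (((.5,.20,.30),0.06),):
  for f in (0,np.pi):
    t,w_=delta(X,down(yaw+f)); print(t.round(4),w_.round(2))
```

```text
LT [[0.59  0.367 0.04 ]
 [0.567 0.2   0.04 ]
 [0.361 0.238 0.04 ]
 [0.386 0.403 0.04 ]]
cam in tool [-0.12601449 -0.00037302 -0.08373436]
cam axes in tool [[-7.000e-04  1.000e+00 -8.000e-04]
 [-3.271e-01  5.000e-04  9.450e-01]
 [ 9.450e-01  9.000e-04  3.271e-01]]
[-0.0519 -0.2932  0.4243] [7.036e+01 3.000e-02 4.000e-02]
[-0.0519 -0.2932  0.4243] [-1.0964e+02 -4.0000e-02  3.0000e-02]
```

View pics/top0c.png

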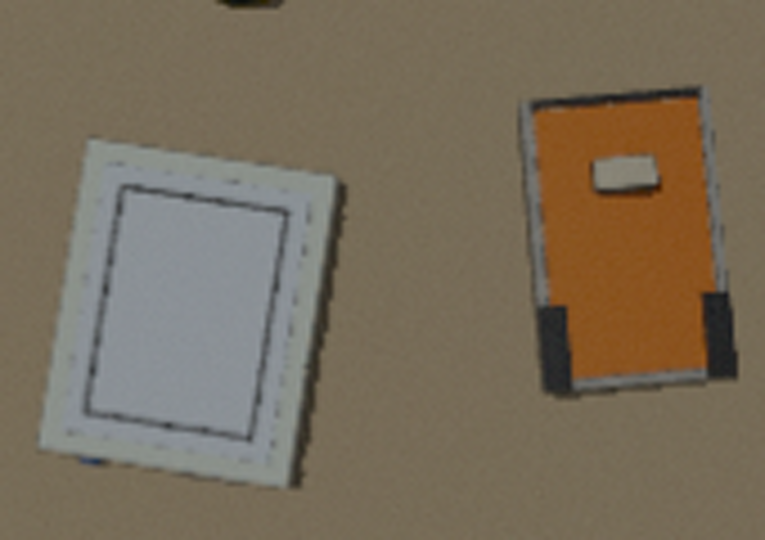

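View pics/scene0c.png

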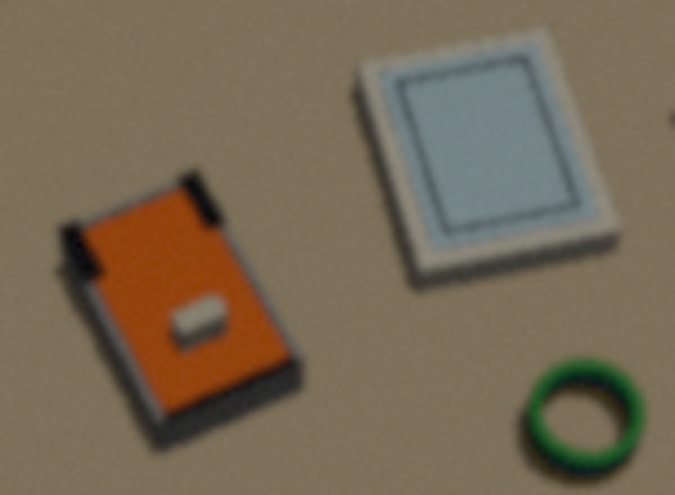

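```bash
python3 -m creep '[{"tx":-0.005,"ty":-0.03,"tz":0.04,"wx":7},{"tx":-0.01,"ty":-0.06,"tz":0.08,"wx":14},{"tx":-0.015,"ty":-0.09,"tz":0.12,"wx":21},{"tx":-0.02,"ty":-0.12,"tz":0.16,"wx":28},{"tx":-0.025,"ty":-0.14,"tz":0.20,"wx":35},{"tx":-0.03,"ty":-0.17,"tz":0.24,"wx":42},{"tx":-0.035,"ty":-0.19,"tz":0.28,"wx":49},{"tx":-0.04,"ty":-0.21,"tz":0.31,"wx":56}]' 60
python3 - <<'E'
from h import *
p,R,s=pose();print(s['qpos'].round(3),s['clock'])
t,w=delta((.5,.20,.30),down(.06));print(t.round(4),w.round(2))
E
```

```text
[-1.358  0.522 -0.036  1.6    0.021  1.021 -0.113] 0.15
[-0.0519 -0.2932  0.4243] [7.036e+01 3.000e-02 4.000e-02]$[0]: bad value
```

```bash
python3 -m creep '[{"tx":-0.005,"ty":-0.03,"tz":0.04,"wx":7,"wy":0,"wz":0,"claw":0},{"tx":-0.01,"ty":-0.06,"tz":0.08,"wx":14,"wy":0,"wz":0,"claw":0},{"tx":-0.015,"ty":-0.09,"tz":0.12,"wx":21,"wy":0,"wz":0,"claw":0},{"tx":-0.02,"ty":-0.12,"tz":0.16,"wx":28,"wy":0,"wz":0,"claw":0},{"tx":-0.025,"ty":-0.14,"tz":0.20,"wx":35,"wy":0,"wz":0,"claw":0},{"tx":-0.03,"ty":-0.17,"tz":0.24,"wx":42,"wy":0,"wz":0,"claw":0},{"tx":-0.035,"ty":-0.19,"tz":0.28,"wx":49,"wy":0,"wz":0,"claw":0},{"tx":-0.04,"ty":-0.21,"tz":0.31,"wx":56,"wy":0,"wz":0,"claw":0}]' 60
python3 - <<'E'
from h import *
p,R,s=pose();print(s['qpos'].round(3),s['clock'])
t,w=delta((.5,.20,.30),down(.06));print(t.round(4),w.round(2))
E
```

```text
clock: 0.95
position: [0.4151, 0.3097, 0.2884]
tool_rot: [0.039, 1.57, -1.227]
force: [-0.5, -0.3, 0.6]
grip_width: 0.0853
[-0.978  0.315  0.284  1.843 -0.103  0.998 -0.348] 0.95
[-0.0115  0.0481  0.1301] [ 1.399e+01  5.000e-02 -1.000e-02]
```

```bash
python3 -m creep '[{"tx":-0.003,"ty":0.012,"tz":0.033,"wx":4,"wy":0,"wz":0,"claw":0},{"tx":-0.006,"ty":0.024,"tz":0.066,"wx":8,"wy":0,"wz":0,"claw":0},{"tx":-0.009,"ty":0.036,"tz":0.098,"wx":11,"wy":0,"wz":0,"claw":0},{"tx":-0.0115,"ty":0.048,"tz":0.13,"wx":14,"wy":0,"wz":0,"claw":0},{"tx":-0.0115,"ty":0.048,"tz":0.13,"wx":14,"wy":0,"wz":0,"claw":0},{"tx":-0.0115,"ty":0.048,"tz":0.13,"wx":14,"wy":0,"wz":0,"claw":0}]'
python3 - <<'E'
from h import *
import pickle
p,R,s=pose();c=cal("wrist");im=bot.grab_frame("wrist");cv2.imwrite("pics/w1.png",im);pickle.dump(c,open("w1.pkl","wb"))
print(s['qpos'].round(3),s['qd'].round(3),p.round(4))
E
```

```text
clock: 1.55
position: [0.4999, 0.1996, 0.2998]
tool_rot: [-0.1, 1.57, -1.612]
force: [-1.1, -0.1, 0.4]
grip_width: 0.0852
[-0.784  0.347  0.387  1.782 -0.148  1.042 -0.284] [-0.027 -0.002 -0.021  0.008 -0.001 -0.002 -0.003] [0.4999 0.1996 0.2998]
```

View pics/w1.png

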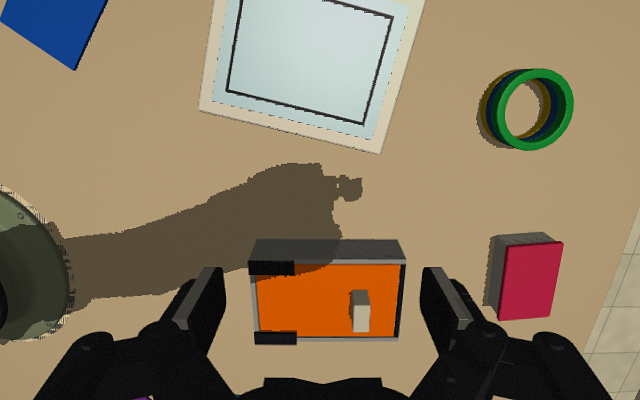

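Wrist view 1: box with lid spans (250–405, 240–343), rails on the left (−x), lip at right x≈402, handle top at about (361,318); light table frame at (227–392, 0–125), tape at (530,110), tub at (533,280).

```bash
python3 -m creep '[{"tx":0.01,"ty":0.01,"tz":0.035,"wx":0,"wy":0,"wz":0,"claw":0},{"tx":0.02,"ty":0.02,"tz":0.075,"wx":0,"wy":0,"wz":0,"claw":0},{"tx":0.03,"ty":0.03,"tz":0.11,"wx":0,"wy":0,"wz":0,"claw":0},{"tx":0.03,"ty":0.03,"tz":0.11,"wx":0,"wy":0,"wz":0,"claw":0},{"tx":0.03,"ty":0.03,"tz":0.11,"wx":0,"wy":0,"wz":0,"claw":0}]'
python3 - <<'E'
from h import *
import pickle
p,R,s=pose();c=cal("wrist");im=bot.grab_frame("wrist");cv2.imwrite("pics/w2.png",im);pickle.dump(c,open("w2.pkl","wb"))
print(s['qd'].round(3),p.round(4))
E
```

```text
clock: 2.1
position: [0.5358, 0.0929, 0.2696]
tool_rot: [-1.141, 1.57, -2.651]
force: [0.2, 0.5, 0.3]
grip_width: 0.0852
[-0.028 -0.008 -0.013 -0.007 -0.001  0.003 -0.009] [0.5358 0.0929 0.2696]
```

View pics/w2.png

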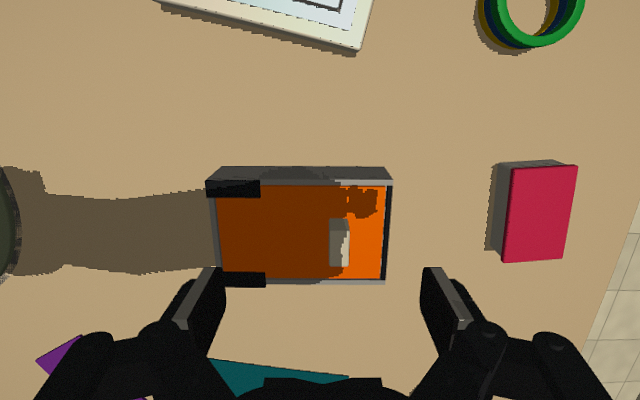

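Run:
```python
import cv2
a=cv2.imread("pics/w1.png")[230:350,240:420];b=cv2.imread("pics/w2.png")[160:290,200:400]
cv2.imwrite("pics/w1c.png",cv2.resize(a,None,fx=4,fy=4,interpolation=cv2.INTER_NEAREST))
cv2.imwrite("pics/w2c.png",cv2.resize(b,None,fx=4,fy=4,interpolation=cv2.INTER_NEAREST))
```

```text
(no output)
```

View pics/w1c.png

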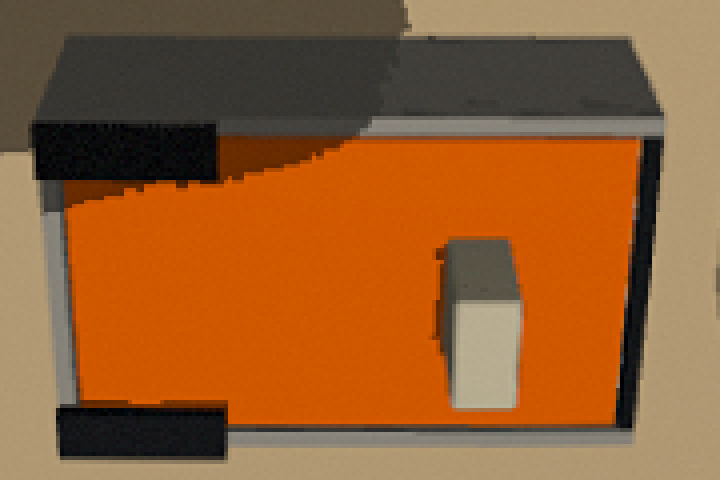

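View pics/w2c.png

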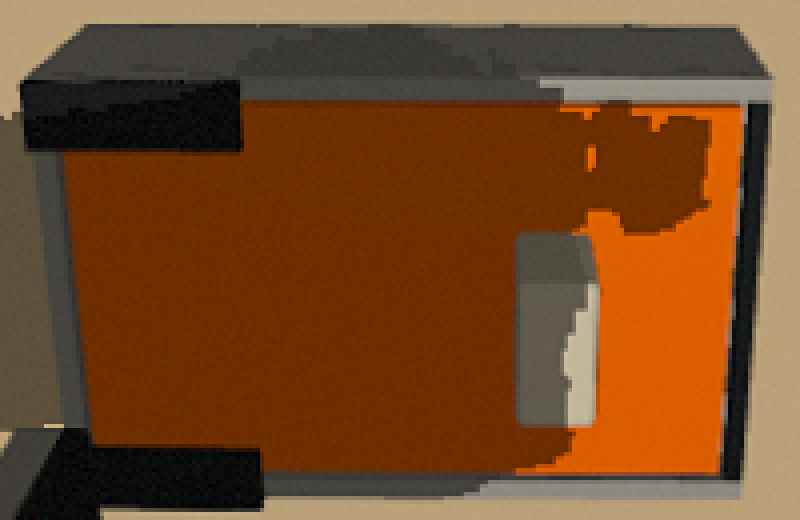

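Wrist view 2: box at (205–392, 167–285), handle top (329–349, 231–267), rails end at x≈260/265, lip at x≈387. Now triangulating corners.

```bash
cat > m.py <<'E'
from h import *
import pickle
c1=pickle.load(open("w1.pkl","rb"));c2=pickle.load(open("w2.pkl","rb"))
pts={"hUL":((453,300),(517,283)),"hUR":((521,300),(598,283)),"hLR":((518,409),(597,427)),"hLL":((453,409),(517,427)),
"boxR+":((663,117),(773,79)),"boxR-":((634,444),(741,498)),
"rail+in":((217,180),(241,151)),"rail-in":((226,408),(264,450)),"rail+out":((217,124),(241,81)),"rail-out":((226,459),(264,510)),
"lid+":((642,138),(744,103)),"lid-":((616,426),(719,474))}
R={}
for k,(a,b) in pts.items():
    a=np.array(a)/4+(240,230)-.5;b=np.array(b)/4+(200,160)-.5
    X,e=tri([(c1,a),(c2,b)]);R[k]=X;print(k,X.round(4),np.round(np.array(e)*1000,1))
h=(R["hUL"]+R["hUR"]+R["hLR"]+R["hLL"])/4
print("handle top",h, "yaw", np.arctan2(*((R["hUR"]-R["hUL"]+R["hLR"]-R["hLL"])[[1,0]])), "yaw by y-edge",np.arctan2(*((R["hUL"]-R["hLL"]+R["hUR"]-R["hLR"])[[1,0]]))-np.pi/2)
for a,b in(("boxR+","boxR-"),("rail+in","rail-in"),("rail+out","rail-out"),("lid+","lid-")):
    d=R[a]-R[b];print(a,"mid",((R[a]+R[b])/2).round(4),"len",np.linalg.norm(d).round(4),"yaw",(np.arctan2(d[1],d[0])-np.pi/2).round(4))
E
python3 m.py
```

```text
hUL [0.5458 0.0371 0.0858] [0.1 0.1]
hUR [0.5655 0.0387 0.0865] [0. 0.]
hLR [ 0.5689 -0.0014  0.0858] [0.1 0.1]
hLL [ 0.549  -0.0023  0.0862] [0.4 0.4]
boxR+ [0.6084 0.0836 0.0542] [0.4 0.4]
boxR- [ 0.6156 -0.039   0.0562] [0.3 0.3]
rail+in [0.4745 0.0584 0.0615] [0. 0.]
rail-in [ 0.4796 -0.0332  0.0538] [0.1 0.1]
rail+out [0.4739 0.0761 0.0588] [0.1 0.1]
rail-out [ 0.4806 -0.0488  0.0602] [0.1 0.1]
lid+ [0.6015 0.0779 0.0576] [0.1 0.1]
lid- [ 0.6081 -0.0308  0.0573] [0.3 0.3]
handle top [0.55728675 0.01804931 0.08608101] yaw 0.06092061724565807 yaw by y-edge 0.08302266568954186
boxR+ mid [0.612  0.0223 0.0552] len 0.1228 yaw 0.0589
rail+in mid [0.4771 0.0126 0.0577] len 0.0921 yaw 0.056
rail+out mid [0.4772 0.0136 0.0595] len 0.1251 yaw 0.0539
lid+ mid [0.6048 0.0236 0.0575] len 0.1088 yaw 0.0611
```

Checks: handle top 20×40 mm at z≈0.086 (nominal 0.089), rail end→box end 135 mm (nominal 135), lip-end width 123 mm (124). Yaw ≈0.06. Good; go to the handle.

Run:
```python
from h import *
for X in ((.5573,.018,.15),(.5573,.018,.077)):
    t,w=delta(X,down(.063));print(t.round(4),w.round(2))
```

```text
[0.1198 0.017  0.0769] [-0.06  0.01  0.04]
[0.1928 0.017  0.0769] [-0.06  0.01  0.04]
```

```bash
python3 -m creep '[{"tx":0.03,"ty":0.006,"tz":0.026,"wx":0,"wy":0,"wz":0,"claw":0},{"tx":0.07,"ty":0.012,"tz":0.052,"wx":0,"wy":0,"wz":0,"claw":0},{"tx":0.11,"ty":0.017,"tz":0.077,"wx":0,"wy":0,"wz":0,"claw":0},{"tx":0.13,"ty":0.017,"tz":0.077,"wx":0,"wy":0,"wz":0,"claw":0},{"tx":0.13,"ty":0.017,"tz":0.077,"wx":0,"wy":0,"wz":0,"claw":0}]'
python3 - <<'E'
from h import *
print(delta((.5573,.018,.077),down(.063)))
cv2.imwrite("pics/w3.png",bot.grab_frame("wrist"))
E
```

```text
clock: 2.65
position: [0.556, 0.0191, 0.1375]
tool_rot: [-1.566, 1.566, -3.073]
force: [-0.5, -0.3, 1.2]
grip_width: 0.0855
(array([0.06053275, 0.00151945, 0.00113833]), array([0.02141934, 0.00148554, 0.27787195]))
```

View pics/w3.png

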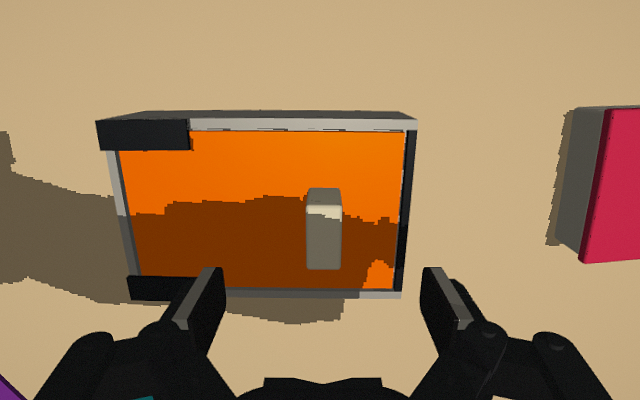

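The handle (307–342, 205–268) is centred between the fingers (mid ≈323). Descend and close.

```bash
python3 -m creep '[{"tx":0.03,"ty":0.001,"tz":0.001,"wx":0,"wy":0,"wz":0.2,"claw":0},{"tx":0.05,"ty":0.0015,"tz":0.001,"wx":0,"wy":0,"wz":0.3,"claw":0},{"tx":0.06,"ty":0.0015,"tz":0.001,"wx":0,"wy":0,"wz":0.3,"claw":0},{"tx":0.0605,"ty":0.0015,"tz":0.001,"wx":0,"wy":0,"wz":0.3,"claw":0},{"tx":0.0605,"ty":0.0015,"tz":0.001,"wx":0,"wy":0,"wz":0.3,"claw":0.5},{"tx":0.0605,"ty":0.0015,"tz":0.001,"wx":0,"wy":0,"wz":0.3,"claw":1},{"tx":0.0605,"ty":0.0015,"tz":0.001,"wx":0,"wy":0,"wz":0.3,"claw":1},{"tx":0.0605,"ty":0.0015,"tz":0.001,"wx":0,"wy":0,"wz":0.3,"claw":1}]' 60
```

```text
clock: 3.5
position: [0.5585, 0.0186, 0.0794]
tool_rot: [1.69, 1.567, 0.183]
force: [-0.2, -0.2, -1.0]
grip_width: 0.0283
```

```bash
python3 -m creep '[{"tx":0,"ty":0,"tz":0,"wx":0,"wy":0,"wz":0,"claw":1},{"tx":0,"ty":0,"tz":0,"wx":0,"wy":0,"wz":0,"claw":1},{"tx":0,"ty":0,"tz":0,"wx":0,"wy":0,"wz":0,"claw":1}]' 60
python3 - <<'E'
from h import *
p,R,s=pose();print(s['grip_width'],s['force'],s['moment'],R.round(4))
print(delta((.5573,.018,.077),down(.063)))
E
```

```text
clock: 3.8
position: [0.5583, 0.0186, 0.0796]
tool_rot: [1.776, 1.568, 0.269]
force: [-3.2, 0.7, 7.9]
grip_width: 0.019
0.01897424905333633 [-3.23161329  0.68083058  7.90996029] [ 0.04352682  1.00726521 -0.11073739] [[ 2.90e-03  9.98e-01  6.37e-02]
 [ 8.00e-04  6.37e-02 -9.98e-01]
 [-1.00e+00  3.00e-03 -6.00e-04]]
(array([ 0.00262356, -0.00102937,  0.0005479 ]), array([ 0.04332031, -0.03567511, -0.1711224 ]))
```

```bash
python3 -m creep '[{"tx":-0.002,"ty":-0.0004,"tz":0,"wx":0,"wy":0,"wz":0.9,"claw":1},{"tx":-0.004,"ty":-0.0008,"tz":0,"wx":0,"wy":0,"wz":1.8,"claw":1},{"tx":-0.006,"ty":-0.0012,"tz":0,"wx":0,"wy":0,"wz":2.7,"claw":1},{"tx":-0.0078,"ty":-0.0016,"tz":0,"wx":0,"wy":0,"wz":3.5,"claw":1},{"tx":-0.0078,"ty":-0.0016,"tz":0,"wx":0,"wy":0,"wz":3.5,"claw":1},{"tx":-0.0078,"ty":-0.0016,"tz":0,"wx":0,"wy":0,"wz":3.5,"claw":1}]' 80
python3 - <<'E'
from h import *
p,R,s=pose();print(p,s['grip_width'],s['force'],s['moment'],np.degrees(np.arcsin(R[:,0][:2])))
cv2.imwrite("pics/w4.png",bot.grab_frame("wrist"))
E
```

```text
clock: 4.4
position: [0.5568, 0.0185, 0.0876]
tool_rot: [1.581, 1.506, 0.074]
force: [-0.7, 0.5, -0.6]
grip_width: 0.0187
[0.55677119 0.01849536 0.08755086] 0.018729458273672592 [-0.73777326  0.52435792 -0.61248676] [-0.02323722  0.16805265  0.00552057] [3.67741171 0.27249546]
```

View pics/w4.png

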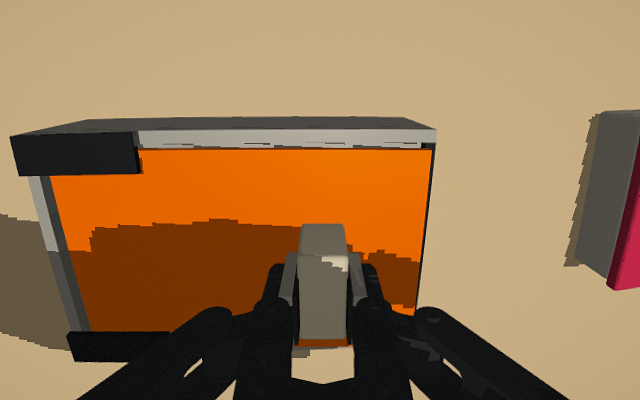

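The orange lid now covers most of the dark lip (right edge at x≈420–435): front end is up, force ≈0. Slide 20 mm and check.

```bash
python3 -m creep '[{"tx":-0.0003,"ty":0.005,"tz":0,"wx":0,"wy":0,"wz":0,"claw":1},{"tx":-0.0001,"ty":0.010,"tz":0,"wx":0,"wy":0,"wz":0,"claw":1},{"tx":0.0001,"ty":0.015,"tz":0,"wx":0,"wy":0,"wz":0,"claw":1},{"tx":0.0003,"ty":0.020,"tz":0,"wx":0,"wy":0,"wz":0,"claw":1},{"tx":0.0003,"ty":0.020,"tz":0,"wx":0,"wy":0,"wz":0,"claw":1}]' 80
python3 - <<'E'
from h import *
p,R,s=pose();print(p,s['grip_width'],s['force'],s['moment'],np.degrees(np.arcsin(R[:,0][:2])))
cv2.imwrite("pics/w5.png",bot.grab_frame("wrist"))
E
```

```text
clock: 4.95
position: [0.5774, 0.0198, 0.0883]
tool_rot: [1.578, 1.506, 0.071]
force: [0.2, -0.4, -1.3]
grip_width: 0.0184
[0.57742686 0.0197986  0.08834673] 0.018373154781172452 [ 0.15536471 -0.44582632 -1.29402377] [-0.02569711  0.03934604  0.02998198] [3.68640515 0.26251004]
```

View pics/w5.png

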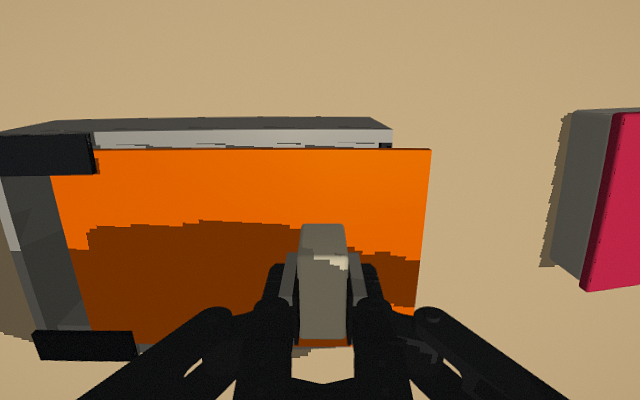

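Lid clears the lip (its end at x≈430, past the lip at 390), no load. Continue.

```bash
python3 -m creep '[{"tx":0.0002,"ty":0.008,"tz":0,"wx":0,"wy":0,"wz":0,"claw":1},{"tx":0.0006,"ty":0.018,"tz":0,"wx":0,"wy":0,"wz":0,"claw":1},{"tx":0.001,"ty":0.028,"tz":0,"wx":0,"wy":0,"wz":0,"claw":1},{"tx":0.0014,"ty":0.038,"tz":0,"wx":0,"wy":0,"wz":0,"claw":1},{"tx":0.0016,"ty":0.044,"tz":0,"wx":0,"wy":0,"wz":0,"claw":1},{"tx":0.0016,"ty":0.044,"tz":0,"wx":0,"wy":0,"wz":0,"claw":1}]' 80
python3 - <<'E'
from h import *
p,R,s=pose();print(p,s['grip_width'],s['force'],s['moment'],np.degrees(np.arcsin(R[:,0][:2])))
cv2.imwrite("pics/w6.png",bot.grab_frame("wrist"))
E
```

```text
clock: 5.6
position: [0.6216, 0.0226, 0.0894]
tool_rot: [1.577, 1.506, 0.07]
force: [-0.8, 0.3, -1.7]
grip_width: 0.0187
[0.62161878 0.02263727 0.08939018] 0.018667303941812922 [-0.81121059  0.32806582 -1.6701095 ] [-0.00269733  0.04687317 -0.02226511] [3.68047194 0.25899152]
```

View pics/w6.png

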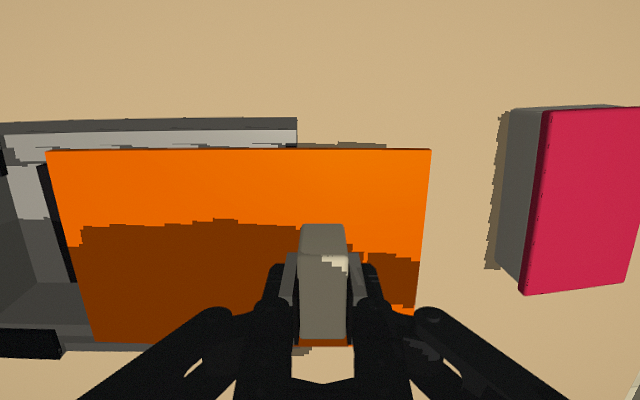

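The lid's rear edge (x≈50) is out past the rails. Lift and level.

```bash
python3 -m creep '[{"tx":-0.015,"ty":0,"tz":0,"wx":0,"wy":0,"wz":0,"claw":1},{"tx":-0.04,"ty":0,"tz":0,"wx":0,"wy":0,"wz":-1,"claw":1},{"tx":-0.07,"ty":0,"tz":0,"wx":0,"wy":0,"wz":-2,"claw":1},{"tx":-0.10,"ty":0,"tz":0.005,"wx":0,"wy":0,"wz":-3,"claw":1},{"tx":-0.12,"ty":-0.005,"tz":0.02,"wx":0,"wy":0,"wz":-3.5,"claw":1},{"tx":-0.13,"ty":-0.01,"tz":0.05,"wx":0,"wy":0,"wz":-3.5,"claw":1},{"tx":-0.13,"ty":-0.015,"tz":0.08,"wx":0,"wy":0,"wz":-3.5,"claw":1}]' 80
python3 - <<'E'
from h import *
p,R,s=pose();print(p,s['grip_width'],s['force'],s['moment'],np.degrees(np.arcsin(R[:,0][:2])))
t,w=delta((.508,-.326,.22),down(-.095));print(t.round(4),w.round(2))
E
```

```text
clock: 6.35
position: [0.6029, -0.0596, 0.2209]
tool_rot: [1.663, 1.565, 0.157]
force: [0.9, -0.5, -2.3]
grip_width: 0.0187
[ 0.60292713 -0.05955062  0.22088473] 0.018657516644829543 [ 0.91997573 -0.50624709 -2.26996391] [-0.03469958 -0.1085348   0.00294413] [0.32629355 0.05148886]
[ 1.000e-04 -1.119e-01  2.598e-01] [ 9.14 -0.06 -0.33]
```

```bash
python3 -m creep '[{"tx":0,"ty":-0.017,"tz":0.038,"wx":1.4,"wy":0,"wz":-0.1,"claw":1},{"tx":0,"ty":-0.034,"tz":0.078,"wx":2.8,"wy":0,"wz":-0.1,"claw":1},{"tx":0,"ty":-0.051,"tz":0.118,"wx":4.2,"wy":0,"wz":-0.2,"claw":1},{"tx":0,"ty":-0.068,"tz":0.158,"wx":5.6,"wy":0,"wz":-0.3,"claw":1},{"tx":0,"ty":-0.085,"tz":0.198,"wx":7,"wy":0,"wz":-0.3,"claw":1},{"tx":0,"ty":-0.1,"tz":0.233,"wx":8.2,"wy":0,"wz":-0.3,"claw":1},{"tx":0,"ty":-0.112,"tz":0.26,"wx":9.1,"wy":0,"wz":-0.3,"claw":1},{"tx":0,"ty":-0.112,"tz":0.26,"wx":9.1,"wy":0,"wz":-0.3,"claw":1}]' 80
python3 - <<'E'
from h import *
p,R,s=pose();print(p,s['grip_width'],s['force'],np.degrees(np.arcsin(R[:,0][:2])))
t,w=delta((.508,-.326,.15),down(-.095));print(t.round(4),w.round(2))
a=bot.grab_frame("wrist");cv2.imwrite("pics/w7.png",a)
E
```

```text
clock: 7.15
position: [0.5052, -0.3304, 0.2215]
tool_rot: [0.56, 1.57, -1.111]
force: [-0.4, 0.8, -1.5]
grip_width: 0.0185
[ 0.50519804 -0.3304496   0.22145712] 0.01845243919923001 [-0.44408447  0.84301129 -1.45647312] [ 0.02826898 -0.05711672]
[ 0.0715  0.0023 -0.0048] [-0.32  0.05 -0.03]
```

View pics/w7.png

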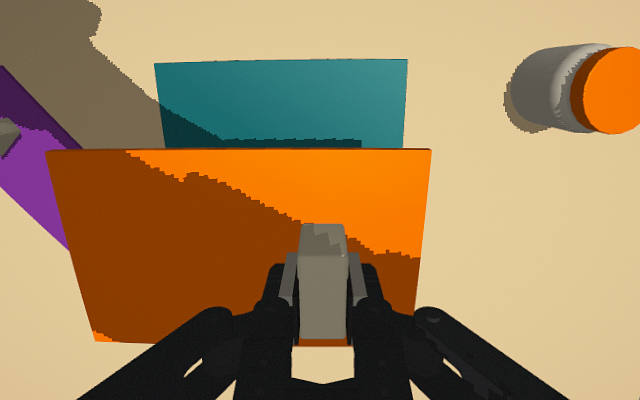

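Run:
```python
from h import *
c=cal("wrist");p,R,s=pose()
M=plane(c,[[154,63.5],[407,59]],.003);print("mat edge",M.round(4),np.linalg.norm(M[0]-M[1]))
d=M[1]-M[0];d/=np.linalg.norm(d);n=np.array([d[1],-d[0],0]);print("yaw",np.arctan2(d[1],d[0]),"centre",M.mean(0)+n*.095)
L=plane(c,[[46,150.5],[431.5,149]],p[2]-.0246);print("lid edge",L.round(4),np.linalg.norm(L[0]-L[1]))
d=L[1]-L[0];print("lid yaw",np.arctan2(d[1],d[0]));d/=np.linalg.norm(d);n=np.array([d[1],-d[0],0]);print("lid mid",L.mean(0)+n*.054, "tcp",p)
# better mat estimate from top picture: fit rect, per-contour at z=.003
```

```text
mat edge [[ 0.3583 -0.213   0.003 ]
 [ 0.5959 -0.2338  0.003 ]] 0.2384386332693798
yaw -0.08734670591064427 centre [ 0.46882621 -0.31801157  0.003     ]
lid edge [[ 0.3861 -0.2609  0.1966]
 [ 0.5604 -0.2782  0.1966]] 0.17519992972385387
lid yaw -0.0989715470975993
lid mid [ 0.46790412 -0.32324717  0.19656106] tcp [ 0.50651444 -0.32803451  0.22116106]
```

Wrist view 7: mat's far edge runs (154,64)–(407,59) behind the held lid, whose far edge is (46,150)–(431,149); mat centre estimates from three cameras agree within ~5 mm. Descend.

Run:
```python
from h import *
t,w=delta((.507,-.326,.037),down(-.092));print(t.round(4),w.round(2))
```

```text
[ 1.842e-01  1.000e-04 -2.000e-03] [-0.34 -0.03 -0.04]
```

```bash
python3 -m creep '[{"tx":0.03,"ty":0,"tz":-0.001,"wx":-0.3,"wy":0,"wz":0,"claw":1},{"tx":0.07,"ty":0,"tz":-0.002,"wx":-0.3,"wy":0,"wz":0,"claw":1},{"tx":0.11,"ty":0,"tz":-0.002,"wx":-0.3,"wy":0,"wz":0,"claw":1},{"tx":0.14,"ty":0,"tz":-0.002,"wx":-0.3,"wy":0,"wz":0,"claw":1},{"tx":0.16,"ty":0,"tz":-0.002,"wx":-0.3,"wy":0,"wz":0,"claw":1},{"tx":0.17,"ty":0,"tz":-0.002,"wx":-0.3,"wy":0,"wz":0,"claw":1},{"tx":0.178,"ty":0,"tz":-0.002,"wx":-0.3,"wy":0,"wz":0,"claw":1},{"tx":0.178,"ty":0,"tz":-0.002,"wx":-0.3,"wy":0,"wz":0,"claw":1}]' 80
python3 - <<'E'
from h import *
p,R,s=pose();print(p,s['force'],np.degrees(np.arcsin(R[:,0][:2])))
a=bot.grab_frame("wrist");cv2.imwrite("pics/w8.png",a)
E
```

```text
clock: 8.0
position: [0.5071, -0.3256, 0.0433]
tool_rot: [2.234, 1.57, 0.571]
force: [0.3, 0.1, -0.9]
grip_width: 0.0186
[ 0.5070717  -0.32560656  0.04327987] [ 0.32869676  0.07358935 -0.94027411] [0.04869119 0.03128176]
```

View pics/w8.png

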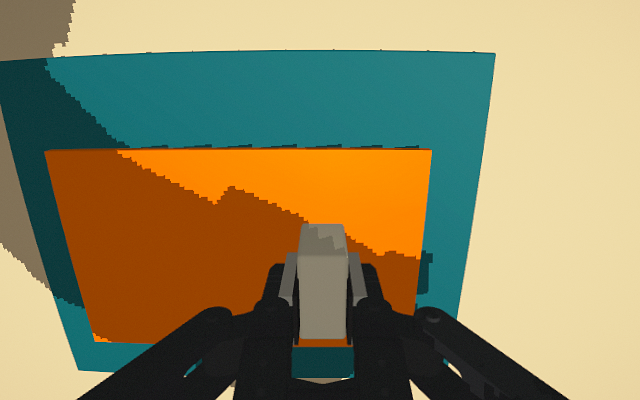

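Run:
```python
from h import *
c=cal("wrist");p,R,s=pose()
M=plane(c,[[0,61],[495,53],[79,370]],.003);print(M.round(4),np.linalg.norm(M[0]-M[1]),np.linalg.norm(M[0]-M[2]))
L=plane(c,[[45,151],[432,149],[95,342]],p[2]-.0246);print(L.round(4),np.linalg.norm(L[0]-L[1]),np.linalg.norm(L[0]-L[2]))
print("mat c",(M[1]+M[2])/2,"lid c",(L[1]+L[2])/2,np.arctan2(*(M[1]-M[0])[[1,0]]),np.arctan2(*(L[1]-L[0])[[1,0]]))
```

```text
[[ 0.3616 -0.2155  0.003 ]
 [ 0.5953 -0.2371  0.003 ]
 [ 0.3399 -0.4042  0.003 ]] 0.2347542620956514 0.1899518184472377
[[ 0.3859 -0.2595  0.0193]
 [ 0.5611 -0.2757  0.0193]
 [ 0.3752 -0.3679  0.0193]] 0.1758944022105418 0.10892331419122112
mat c [ 0.46761179 -0.32064629  0.003     ] lid c [ 0.46812357 -0.32181806  0.01925917] -0.09225077486298419 -0.09224095451571501
```

Lid centre and mat centre agree within 1.5 mm, and so do the yaws. Lower the last centimetre gently.

```bash
python3 -m creep '[{"tx":0.003,"ty":0,"tz":0,"wx":0,"wy":0,"wz":0,"claw":1},{"tx":0.006,"ty":0,"tz":0,"wx":0,"wy":0,"wz":0,"claw":1},{"tx":0.008,"ty":0,"tz":0,"wx":0,"wy":0,"wz":0,"claw":1},{"tx":0.009,"ty":0,"tz":0,"wx":0,"wy":0,"wz":0,"claw":1},{"tx":0.010,"ty":0,"tz":0,"wx":0,"wy":0,"wz":0,"claw":1},{"tx":0.010,"ty":0,"tz":0,"wx":0,"wy":0,"wz":0,"claw":1}]' 80
```

```text
clock: 8.65
position: [0.5072, -0.3259, 0.0337]
tool_rot: [1.896, 1.569, 0.233]
force: [0.7, -0.2, -1.6]
grip_width: 0.0188
```

```bash
python3 -m creep '[{"tx":0.0007,"ty":0,"tz":0,"wx":0,"wy":0,"wz":0,"claw":1},{"tx":0.0014,"ty":0,"tz":0,"wx":0,"wy":0,"wz":0,"claw":1},{"tx":0.002,"ty":0,"tz":0,"wx":0,"wy":0,"wz":0,"claw":1},{"tx":0.002,"ty":0,"tz":0,"wx":0,"wy":0,"wz":0,"claw":1}]' 80
```

```text
clock: 9.05
position: [0.5073, -0.3259, 0.0327]
tool_rot: [1.92, 1.569, 0.257]
force: [-5.6, 3.8, 18.0]
grip_width: 0.0188
```

Contact (18 N up, z as predicted). Ease off and open.

```bash
python3 -m creep '[{"tx":0,"ty":0,"tz":0,"wx":0,"wy":0,"wz":0,"claw":1},{"tx":0,"ty":0,"tz":0,"wx":0,"wy":0,"wz":0,"claw":0.5},{"tx":0,"ty":0,"tz":0,"wx":0,"wy":0,"wz":0,"claw":0.3},{"tx":0,"ty":0,"tz":0,"wx":0,"wy":0,"wz":0,"claw":0.3}]' 60
python3 - <<'E'
from h import *
p,R,s=pose();print(s['grip_width'],s['force'])
E
```

```text
clock: 9.45
position: [0.5072, -0.3259, 0.0326]
tool_rot: [1.933, 1.569, 0.27]
force: [0.3, 0.2, 0.6]
grip_width: 0.0593
0.05931304224548218 [0.25684792 0.19830515 0.59395942]
```

```bash
python3 -m creep '[{"tx":-0.02,"ty":0,"tz":0,"wx":0,"wy":0,"wz":0,"claw":0.3},{"tx":-0.06,"ty":0,"tz":0,"wx":0,"wy":0,"wz":0,"claw":0.3},{"tx":-0.11,"ty":0,"tz":0,"wx":0,"wy":0,"wz":0,"claw":0.3},{"tx":-0.16,"ty":0,"tz":0,"wx":0,"wy":0,"wz":0,"claw":0.3},{"tx":-0.2,"ty":0,"tz":0,"wx":0,"wy":0,"wz":0,"claw":0.3}]' 60
python3 - <<'E'
from h import *
p,R,s=pose();print(s['grip_width'],s['qpos'].round(3))
a=bot.grab_frame("wrist");cv2.imwrite("pics/w9.png",a)
for f in (1,-1):
  t,w=delta((.44,-.02,.27),down(.063+f*np.pi/2));print(t.round(4),w.round(2))
E
```

```text
clock: 9.95
position: [0.5069, -0.3263, 0.2354]
tool_rot: [1.569, 1.568, -0.095]
force: [0.4, -0.4, -0.6]
grip_width: 0.0597
0.05966284785585468 [ 0.163  0.539  0.458  1.695 -0.28   0.97   0.631]
[-0.0305 -0.0965 -0.2999] [-98.95   0.56  -0.28]
[-0.0305 -0.0965 -0.2999] [81.05 -0.26 -0.53]
```

View pics/w9.png

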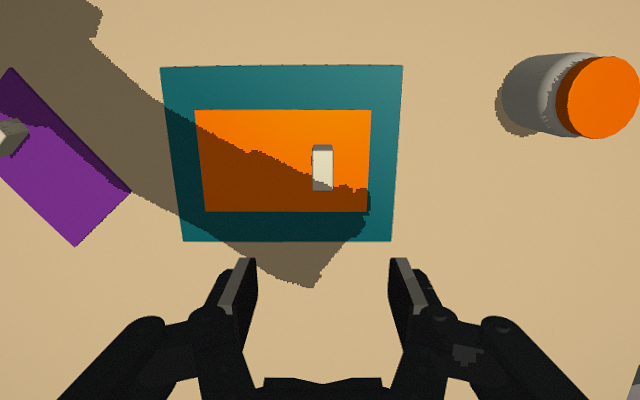

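Lid lies flat in the mat's middle: orange (195–371, 110–212) within teal (161–403, 66–242). Now to the box with the jaws turned across it.

```bash
python3 -m creep '[{"tx":-0.004,"ty":-0.008,"tz":-0.025,"wx":-8.5,"wy":0,"wz":0,"claw":0.3},{"tx":-0.008,"ty":-0.016,"tz":-0.05,"wx":-17,"wy":0,"wz":0,"claw":0.3},{"tx":-0.012,"ty":-0.024,"tz":-0.08,"wx":-25,"wy":0,"wz":0,"claw":0.3},{"tx":-0.016,"ty":-0.032,"tz":-0.11,"wx":-33,"wy":0,"wz":0,"claw":0.3},{"tx":-0.02,"ty":-0.04,"tz":-0.14,"wx":-41,"wy":0,"wz":0,"claw":0.3},{"tx":-0.024,"ty":-0.048,"tz":-0.17,"wx":-49,"wy":0,"wz":0,"claw":0.3},{"tx":-0.028,"ty":-0.056,"tz":-0.2,"wx":-57,"wy":0,"wz":0,"claw":0.3},{"tx":-0.03,"ty":-0.064,"tz":-0.23,"wx":-65,"wy":0,"wz":0,"claw":0.3}]' 60
python3 - <<'E'
from h import *
p,R,s=pose();print(s['qpos'].round(3))
t,w=delta((.437,.011,.27),down(.063+np.pi/2));print(t.round(4),w.round(2))
E
```

```text
clock: 10.8
position: [0.4656, -0.0916, 0.2703]
tool_rot: [0.192, 1.561, -0.331]
force: [1.5, -0.6, 0.0]
grip_width: 0.06
[-0.07   0.251  0.167  1.971 -0.049  0.913  1.167]
[-0.0003  0.0745 -0.0761] [-33.63   0.59   0.06]
```

```bash
python3 -m creep '[{"tx":0,"ty":0.018,"tz":-0.019,"wx":-8.5,"wy":0.2,"wz":0,"claw":0.3},{"tx":0,"ty":0.036,"tz":-0.038,"wx":-17,"wy":0.4,"wz":0,"claw":0.3},{"tx":0,"ty":0.055,"tz":-0.057,"wx":-25.5,"wy":0.6,"wz":0,"claw":0.3},{"tx":0,"ty":0.0745,"tz":-0.076,"wx":-33.6,"wy":0.6,"wz":0,"claw":0.3},{"tx":0,"ty":0.0745,"tz":-0.076,"wx":-33.6,"wy":0.6,"wz":0,"claw":0.3},{"tx":0,"ty":0.0745,"tz":-0.076,"wx":-33.6,"wy":0.6,"wz":0,"claw":0.3}]' 60
python3 - <<'E'
from h import *
import pickle
p,R,s=pose();c=cal("wrist");im=bot.grab_frame("wrist");cv2.imwrite("pics/p1.png",im);pickle.dump(c,open("p1.pkl","wb"))
print(s['qd'].round(3),p.round(4),s['qpos'].round(3))
E
```

```text
clock: 11.4
position: [0.4371, 0.011, 0.2697]
tool_rot: [-1.928, 1.57, -1.867]
force: [0.4, -0.9, -1.1]
grip_width: 0.0598
[ 0.014  0.005  0.02  -0.004 -0.    -0.001 -0.006] [0.4371 0.011  0.2697] [-0.166  0.194  0.005  2.042 -0.     0.906  1.472]
```

View pics/p1.png

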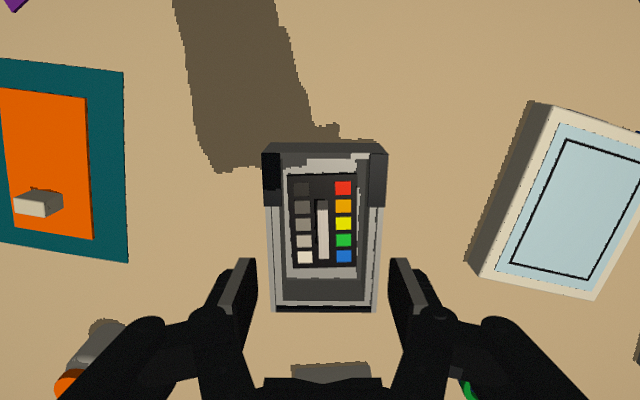

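Wrist view: open box with the plate inside, bar top at (317–329, 210–259), patches both sides; light table frame at right (512–640, 138–280). One more view, closer, for heights.

```bash
python3 -m creep '[{"tx":0.02,"ty":0.001,"tz":0.013,"wx":0,"wy":0,"wz":0,"claw":0.45},{"tx":0.05,"ty":0.003,"tz":0.026,"wx":0,"wy":0,"wz":0,"claw":0.45},{"tx":0.07,"ty":0.004,"tz":0.04,"wx":0,"wy":0,"wz":0,"claw":0.45},{"tx":0.07,"ty":0.004,"tz":0.04,"wx":0,"wy":0,"wz":0,"claw":0.45},{"tx":0.07,"ty":0.004,"tz":0.04,"wx":0,"wy":0,"wz":0,"claw":0.45}]' 60
python3 - <<'E'
from h import *
import pickle
p,R,s=pose();c=cal("wrist");im=bot.grab_frame("wrist");cv2.imwrite("pics/p2.png",im);pickle.dump(c,open("p2.pkl","wb"))
print(s['qd'].round(3),p.round(4),s['grip_width'])
a=cv2.imread("pics/p1.png")[130:320,240:400];b=im[100:320,220:420]
cv2.imwrite("pics/p1c.png",cv2.resize(a,None,fx=3,fy=3,interpolation=cv2.INTER_NEAREST))
cv2.imwrite("pics/p2c.png",cv2.resize(b,None,fx=2.7,fy=2.7,interpolation=cv2.INTER_NEAREST))
E
```

```text
clock: 11.95
position: [0.4765, 0.016, 0.1997]
tool_rot: [-2.336, 1.569, -2.277]
force: [0.6, -0.1, -0.2]
grip_width: 0.0468
[-0.001 -0.032 -0.003  0.001 -0.001  0.003  0.002] [0.4765 0.016  0.1997] 0.04680077181576448
```

View pics/p2.png

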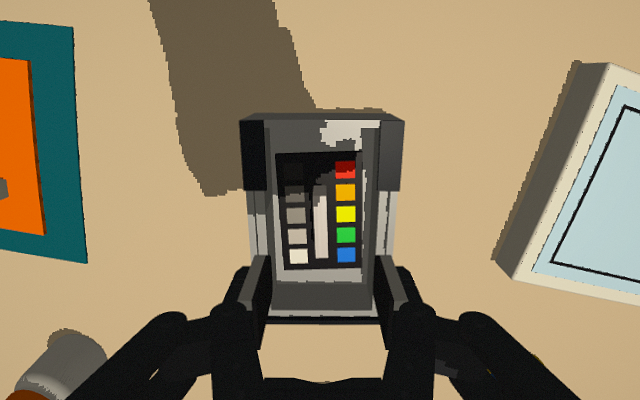

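View pics/p1c.png

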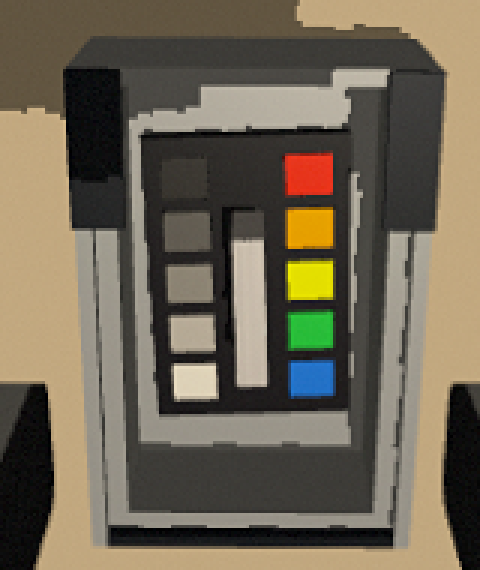

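View pics/p2c.png

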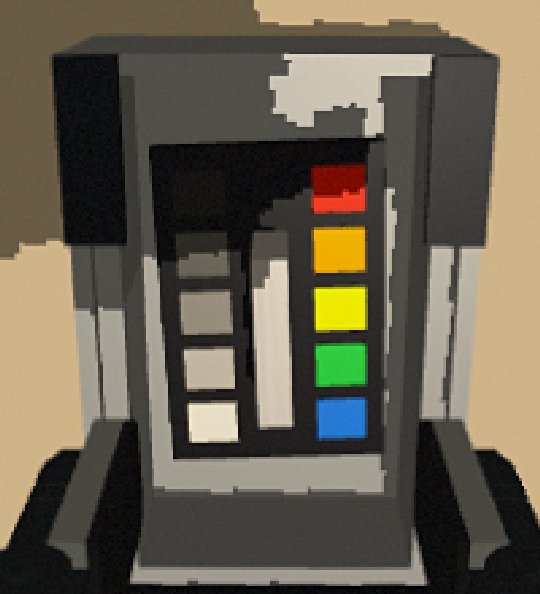

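```bash
cat > m2.py <<'E'
from h import *
import pickle
c1=pickle.load(open("p1.pkl","rb"));c2=pickle.load(open("p2.pkl","rb"))
pts={"bar-":((237,387),(259,428)),"bar+":((268,387),(293,427)),"pA":((140,134),(150,146)),"pB":((349,131),(384,139)),"pC":((347,409),(382,453)),"pD":((160,413),(174,458)),
"lip-":((108,527),(132,567)),"lip+":((393,527),(425,567))}
R={}
for k,(a,b) in pts.items():
    a=np.array(a)/3+(240,130)-.5;b=np.array(b)/2.7+(220,100)-.5
    X,e=tri([(c1,a),(c2,b)]);R[k]=X;z={'b':.045,'p':.013,'l':.056}[k[0]]
    print(k,X.round(4),np.round(np.array(e)*1000,1),"planes",plane(c1,a,z)[0].round(4),plane(c2,b,z)[0].round(4))
    R[k]=(plane(c1,a,z)[0]+plane(c2,b,z)[0])/2
print("centre",(R["pA"]+R["pB"]+R["pC"]+R["pD"])/4)
for a,b in(("pA","pD"),("pB","pC"),("pA","pB"),("pD","pC")):
    d=R[b]-R[a];print(a,b,np.linalg.norm(d).round(4),np.arctan2(d[1],d[0]).round(4))
a=np.array([[231,238],[265,238],[268,387],[237,387]])/3+(240,130)-.5
B=plane(c1,a,.045);print(B.round(4),B.mean(0))
E
python3 m2.py
```

```text
bar- [0.5635 0.0138 0.0155] [0.1 0.1] planes [0.5471 0.0131 0.045 ] [0.5474 0.0135 0.045 ]
bar+ [0.5462 0.0248 0.0454] [0. 0.] planes [0.5464 0.0248 0.045 ] [0.5464 0.0249 0.045 ]
pA [ 0.4636 -0.0307 -0.0029] [0. 0.] planes [ 0.4592 -0.0292  0.013 ] [ 0.4602 -0.0287  0.013 ]
pB [0.4531 0.0498 0.0132] [0.2 0.2] planes [0.4531 0.0497 0.013 ] [0.4531 0.05   0.013 ]
pC [0.5487 0.0542 0.0547] [0.2 0.2] planes [0.5723 0.0602 0.013 ] [0.573  0.0609 0.013 ]
pD [ 0.5725 -0.0168  0.0248] [0.3 0.3] planes [ 0.5791 -0.0175  0.013 ] [ 0.5799 -0.0178  0.013 ]
lip- [ 0.7977 -0.0639 -0.2042] [1.3 1.3] planes [ 0.6058 -0.0335  0.056 ] [ 0.5983 -0.0275  0.056 ]
lip+ [ 0.7692  0.1278 -0.1816] [1.4 1.4] planes [0.5989 0.077  0.056 ] [0.5922 0.0733 0.056 ]
centre [0.5162616  0.01594852 0.013     ]
pA pD 0.1203 0.0939
pB pC 0.12 0.0894
pA pB 0.0791 1.6544
pD pC 0.0786 1.658
[[0.487  0.0074 0.045 ]
 [0.4862 0.0196 0.045 ]
 [0.5464 0.0248 0.045 ]
 [0.5471 0.0131 0.045 ]] [0.51667583 0.01624597 0.045     ]
```

Run:
```python
from h import *
for z in (.10,.034):
    t,w=delta((.5165,.0161,z),down(.091+np.pi/2));print(t.round(4),w.round(2))
```

```text
[ 0.1003 -0.0023  0.0398] [-1.83 -0.02  0.07]
[ 0.1663 -0.0022  0.0398] [-1.83 -0.02  0.07]
```

```bash
python3 -m creep '[{"tx":0.025,"ty":-0.001,"tz":0.015,"wx":-0.9,"wy":0,"wz":0,"claw":0.55},{"tx":0.05,"ty":-0.002,"tz":0.03,"wx":-1.8,"wy":0,"wz":0,"claw":0.55},{"tx":0.08,"ty":-0.0023,"tz":0.04,"wx":-1.8,"wy":0,"wz":0,"claw":0.55},{"tx":0.09,"ty":-0.0023,"tz":0.04,"wx":-1.8,"wy":0,"wz":0,"claw":0.55},{"tx":0.09,"ty":-0.0023,"tz":0.04,"wx":-1.8,"wy":0,"wz":0,"claw":0.55}]' 60
python3 - <<'E'
from h import *
p,R,s=pose();print(s['grip_width']);cv2.imwrite("pics/p3.png",bot.grab_frame("wrist"))
t,w=delta((.5165,.0161,.034),down(.091+np.pi/2));print(t.round(4),w.round(2))
E
```

```text
clock: 12.5
position: [0.5158, 0.0158, 0.1102]
tool_rot: [-2.482, 1.568, -2.393]
force: [-0.3, 0.2, 1.3]
grip_width: 0.0382
0.03818760528062357
[0.0772 0.0003 0.0003] [-0.06 -0.03  0.08]
```

View pics/p3.png

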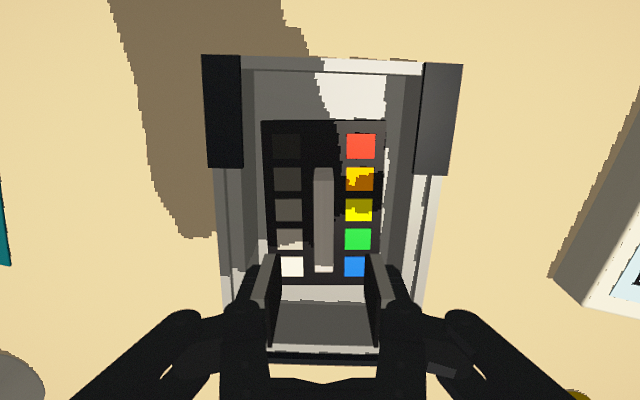

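The bar (314–334, 168–272) lies centred and parallel between the pads. Descend into the box and close.

```bash
python3 -m creep '[{"tx":0.025,"ty":0,"tz":0,"wx":0,"wy":0,"wz":0,"claw":0.55},{"tx":0.05,"ty":0,"tz":0,"wx":0,"wy":0,"wz":0,"claw":0.55},{"tx":0.068,"ty":0,"tz":0,"wx":0,"wy":0,"wz":0,"claw":0.55},{"tx":0.077,"ty":0,"tz":0,"wx":0,"wy":0,"wz":0,"claw":0.55},{"tx":0.077,"ty":0,"tz":0,"wx":0,"wy":0,"wz":0,"claw":0.55}]' 60
```

```text
clock: 13.05
position: [0.5162, 0.0158, 0.0347]
tool_rot: [-1.866, 1.569, -1.776]
force: [-1.2, 0.4, 0.8]
grip_width: 0.0386
```

```bash
python3 -m creep '[{"tx":0,"ty":0,"tz":0,"wx":0,"wy":0,"wz":0,"claw":0.8},{"tx":0,"ty":0,"tz":0,"wx":0,"wy":0,"wz":0,"claw":1},{"tx":0,"ty":0,"tz":0,"wx":0,"wy":0,"wz":0,"claw":1},{"tx":0,"ty":0,"tz":0,"wx":0,"wy":0,"wz":0,"claw":1},{"tx":0,"ty":0,"tz":0,"wx":0,"wy":0,"wz":0,"claw":1}]' 80
python3 - <<'E'
from h import *
p,R,s=pose();print(p.round(4),s['grip_width'],s['force'],s['moment'])
E
```

```text
clock: 13.55
position: [0.5168, 0.0158, 0.0362]
tool_rot: [-0.813, 1.569, -0.723]
force: [-3.0, -0.1, 14.3]
grip_width: 0.0103
[0.5168 0.0158 0.0362] 0.010274979855147056 [-2.99830907 -0.13895782 14.34283964] [0.00718492 0.63086329 0.04295528]
```

```bash
python3 -m creep '[{"tx":-0.01,"ty":0,"tz":0,"wx":0,"wy":0,"wz":0,"claw":1},{"tx":-0.04,"ty":0,"tz":0,"wx":0,"wy":0,"wz":0,"claw":1},{"tx":-0.08,"ty":0,"tz":0,"wx":0,"wy":0,"wz":0,"claw":1},{"tx":-0.12,"ty":0,"tz":0,"wx":0,"wy":0,"wz":0,"claw":1},{"tx":-0.15,"ty":0,"tz":0,"wx":0,"wy":0,"wz":0,"claw":1},{"tx":-0.15,"ty":0,"tz":0,"wx":0,"wy":0,"wz":0,"claw":1}]' 80
python3 - <<'E'
from h import *
p,R,s=pose();print(p.round(4),s['grip_width'],s['force'],s['qpos'].round(3))
cv2.imwrite("pics/p4.png",bot.grab_frame("wrist"))
a=cv2.imread("pics/w1.png")[0:160,190:430]
cv2.imwrite("pics/w1d.png",cv2.resize(a,None,fx=3.3,fy=3.3,interpolation=cv2.INTER_NEAREST))
a=cv2.imread("pics/p1.png")[90:310,450:640]
cv2.imwrite("pics/p1d.png",cv2.resize(a,None,fx=2.7,fy=2.7,interpolation=cv2.INTER_NEAREST))
E
```

```text
clock: 14.15
position: [0.5183, 0.016, 0.191]
tool_rot: [-0.141, 1.562, -0.051]
force: [0.4, -0.2, -2.1]
grip_width: 0.0105
[0.5183 0.016  0.191 ] 0.010529174856231357 [ 0.40339537 -0.21569287 -2.09943148] [-0.146  0.425 -0.     1.943  0.003  0.765  1.512]
```

View pics/p4.png

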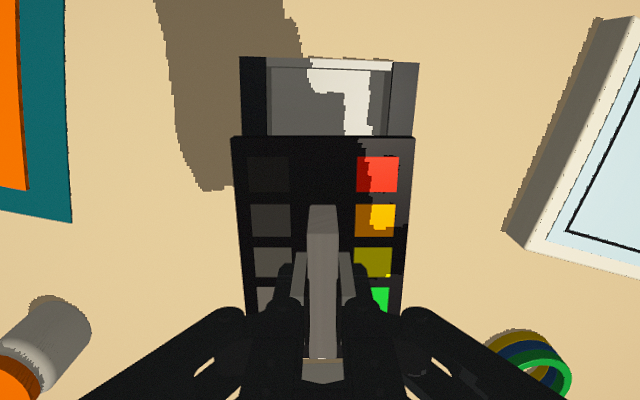

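View pics/w1d.png

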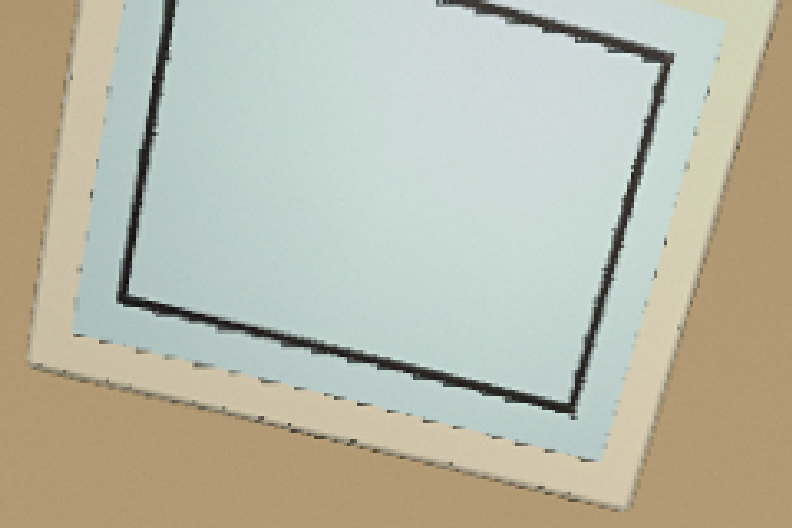

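View pics/p1d.png

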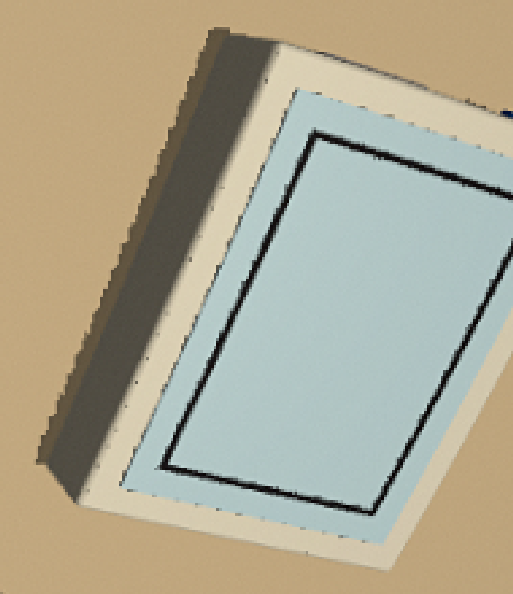

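Wrist views show the plate hanging level from the bar, and the frame corners: in w1 at (227,91), (364,124), (392,18); in p1 at (567,140), (511,263), (588,280).

```bash
cat > m3.py <<'E'
from h import *
import pickle
c1=pickle.load(open("w1.pkl","rb"));c2=pickle.load(open("p1.pkl","rb"))
pts={"--":((123,299),(315,135)),"+-":((573,409),(165,467)),"++":((668,60),(374,513))}
R={}
for k,(a,b) in pts.items():
    a=np.array(a)/3.3+(190,0)-.5;b=np.array(b)/2.7+(450,90)-.5
    X,e=tri([(c1,a),(c2,b)]);print(k,X.round(4),np.round(np.array(e)*1000,1),plane(c1,a,.04)[0].round(4),plane(c2,b,.04)[0].round(4))
    R[k]=np.array([plane(c1,a,.04)[0],plane(c2,b,.04)[0]])
for i in (0,1):
    A,B,C=R["--"][i],R["+-"][i],R["++"][i]
    print("size",np.linalg.norm(B-A),np.linalg.norm(C-B),"yaw",np.arctan2(*(B-A)[[1,0]]),np.arctan2(*(C-B)[[1,0]])-np.pi/2,"centre",(A+C)/2)
ct=bot.get_calibration  
c=cal("top");T=plane(c,np.array([[122,187],[288,212],[252,438],[86,412]])/4.5+(230,140)-.5,.04);print("top",T.round(4).tolist(),T.mean(0))
E
python3 m3.py
```

```text
-- [0.3941 0.2664 0.0413] [0.2 0.2] [0.394  0.2663 0.04  ] [0.3941 0.2675 0.04  ]
+- [0.5423 0.2397 0.0417] [0.5 0.5] [0.543  0.2393 0.04  ] [0.5427 0.241  0.04  ]
++ [0.5615 0.3475 0.0425] [0.6 0.6] [0.5624 0.3477 0.04  ] [0.5624 0.3501 0.04  ]
size 0.1513799601912447 0.11014876751414615 yaw -0.17939431312498752 -0.17751475210988632 centre [0.4782116 0.3069652 0.04     ]
size 0.1509812851321478 0.1108504130151645 yaw -0.17622748582488199 -0.17865063894089706 centre [0.4782432  0.30881696 0.04      ]
top [[0.5624, 0.3472, 0.04], [0.5425, 0.2376, 0.04], [0.3947, 0.2648, 0.04], [0.4145, 0.3739, 0.04]] [0.4785298  0.30587001 0.04      ]
```

Run:
```python
from h import *
for z in (.19,):
    t,w=delta((.4783,.3073,z),down(-.178+np.pi/2));print(t.round(4),w.round(2))
```

```text
[-0.0016  0.2936 -0.0129] [15.33  0.34  0.03]
```

```bash
python3 -m creep '[{"tx":-0.0005,"ty":0.02,"tz":-0.001,"wx":1,"wy":0.1,"wz":0,"claw":1},{"tx":-0.001,"ty":0.06,"tz":-0.003,"wx":3,"wy":0.2,"wz":0,"claw":1},{"tx":-0.0015,"ty":0.10,"tz":-0.005,"wx":5,"wy":0.3,"wz":0,"claw":1},{"tx":-0.0016,"ty":0.14,"tz":-0.007,"wx":7,"wy":0.3,"wz":0,"claw":1},{"tx":-0.0016,"ty":0.18,"tz":-0.009,"wx":9,"wy":0.3,"wz":0,"claw":1},{"tx":-0.0016,"ty":0.22,"tz":-0.01,"wx":11,"wy":0.3,"wz":0,"claw":1},{"tx":-0.0016,"ty":0.26,"tz":-0.012,"wx":13.5,"wy":0.3,"wz":0,"claw":1},{"tx":-0.0016,"ty":0.285,"tz":-0.013,"wx":15,"wy":0.3,"wz":0,"claw":1}]' 80
python3 - <<'E'
from h import *
p,R,s=pose();print(p.round(4),s['grip_width'],s['force'],s['qpos'].round(3))
for z in (.085,):
    t,w=delta((.4783,.3073,z),down(-.178+np.pi/2));print(t.round(4),w.round(2))
E
```

```text
clock: 15.0
position: [0.4774, 0.3016, 0.1891]
tool_rot: [-2.324, 1.57, -2.495]
force: [-0.5, -0.5, -2.7]
grip_width: 0.0104
[0.4774 0.3016 0.1891] 0.010419923693704715 [-0.47648842 -0.54031702 -2.6692259 ] [-0.687  0.498  0.026  1.82  -0.017  0.824  0.747]
[ 0.1041  0.0059 -0.    ] [ 0.38 -0.04  0.04]
```

```bash
python3 -m creep '[{"tx":0.02,"ty":0.003,"tz":0,"wx":0.3,"wy":0,"wz":0,"claw":1},{"tx":0.05,"ty":0.006,"tz":0,"wx":0.4,"wy":0,"wz":0,"claw":1},{"tx":0.08,"ty":0.006,"tz":0,"wx":0.4,"wy":0,"wz":0,"claw":1},{"tx":0.095,"ty":0.006,"tz":0,"wx":0.4,"wy":0,"wz":0,"claw":1},{"tx":0.102,"ty":0.006,"tz":0,"wx":0.4,"wy":0,"wz":0,"claw":1},{"tx":0.102,"ty":0.006,"tz":0,"wx":0.4,"wy":0,"wz":0,"claw":1},{"tx":0.102,"ty":0.006,"tz":0,"wx":0.4,"wy":0,"wz":0,"claw":1}]' 80
python3 - <<'E'
from h import *
p,R,s=pose();print(p.round(4),s['grip_width'],s['force'],np.degrees(np.arcsin(R[:,0][:2])))
cv2.imwrite("pics/p5.png",bot.grab_frame("wrist"))
t,w=delta((.4783,.3073,.0715),down(-.178+np.pi/2));print(t.round(4),w.round(2))
a=bot.grab_frame("top");cv2.imwrite("pics/t5.png",cv2.resize(a[140:280,200:400],None,fx=4,fy=4))
E
```

```text
clock: 15.7
position: [0.4786, 0.3075, 0.0877]
tool_rot: [-2.254, 1.57, -2.432]
force: [0.2, -0.2, -1.3]
grip_width: 0.0108
[0.4786 0.3075 0.0877] 0.010783736884714777 [ 0.18954699 -0.21668195 -1.29748309] [-0.01928701 -0.01655306]
[ 0.0165 -0.0004 -0.0004] [-0.03  0.01 -0.01]
```

View pics/p5.png

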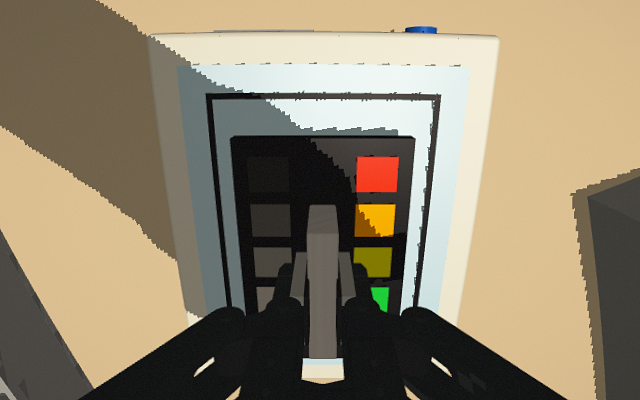

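View pics/t5.png

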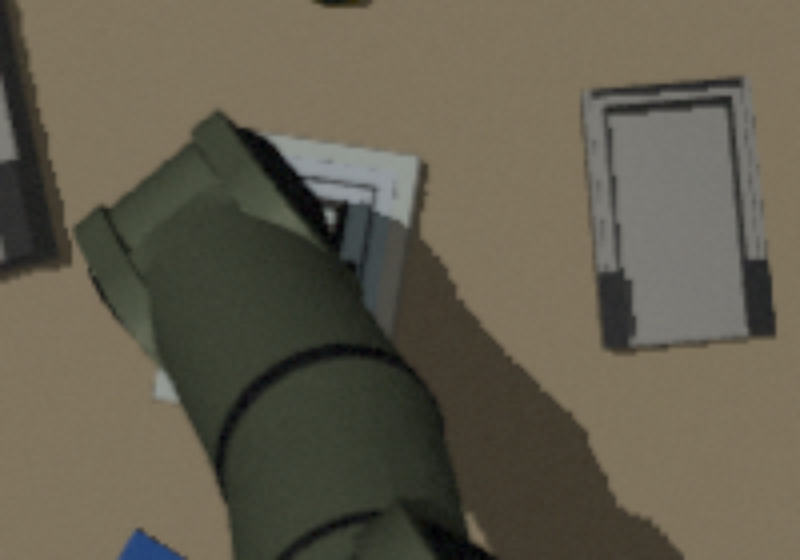

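The plate (far edge 232–414 at row 137) lies inside the frame (208–440, row 97). Compute the margins.

Run:
```python
from h import *
c=cal("wrist");p,R,s=pose()
F=plane(c,[[211,98],[436,98]],.04);P=plane(c,[[232,137],[414,138]],p[2]-.0232)
print(F.round(4),P.round(4),np.linalg.norm(F[1]-F[0]),np.linalg.norm(P[1]-P[0]))
u=np.array([np.cos(-.178),np.sin(-.178)]);v=np.array([-u[1],u[0]])
for a in(F,P):print("mid along/across",a.mean(0)[:2]@u,a.mean(0)[:2]@v,"yaw",np.arctan2(*(a[1]-a[0])[[1,0]])-np.pi/2)
```

```text
[[0.3952 0.2674 0.04  ]
 [0.4145 0.3753 0.04  ]] [[0.4128 0.2798 0.0649]
 [0.4271 0.3568 0.0649]] 0.10964053779452337 0.07837067056241083
mid along/across 0.3415511601521753 0.3879135028445601 yaw -0.17765398961355472
mid along/across 0.3569500407254118 0.38761231208684277 yaw -0.18337827151354769
```

Margins: 15.4 mm along x (ideal 15.5), lateral centring within 0.3 mm, yaw within 0.006. Lower.

```bash
python3 -m creep '[{"tx":0.004,"ty":0,"tz":0,"wx":0.2,"wy":0,"wz":0,"claw":1},{"tx":0.008,"ty":0,"tz":0,"wx":0.2,"wy":0,"wz":0,"claw":1},{"tx":0.011,"ty":0,"tz":0,"wx":0.2,"wy":0,"wz":0,"claw":1},{"tx":0.013,"ty":0,"tz":0,"wx":0.2,"wy":0,"wz":0,"claw":1},{"tx":0.0145,"ty":0,"tz":0,"wx":0.2,"wy":0,"wz":0,"claw":1},{"tx":0.0155,"ty":0,"tz":0,"wx":0.2,"wy":0,"wz":0,"claw":1},{"tx":0.0155,"ty":0,"tz":0,"wx":0.2,"wy":0,"wz":0,"claw":1}]' 80
```

```text
clock: 16.5
position: [0.4787, 0.3076, 0.0724]
tool_rot: [0.898, 1.571, 0.715]
force: [-0.1, 0.0, -2.7]
grip_width: 0.0105
```

```bash
python3 -m creep '[{"tx":0.0006,"ty":0,"tz":0,"wx":0,"wy":0,"wz":0,"claw":1},{"tx":0.0012,"ty":0,"tz":0,"wx":0,"wy":0,"wz":0,"claw":1},{"tx":0.0018,"ty":0,"tz":0,"wx":0,"wy":0,"wz":0,"claw":1},{"tx":0.0018,"ty":0,"tz":0,"wx":0,"wy":0,"wz":0,"claw":1}]' 80
```

```text
clock: 16.9
position: [0.4788, 0.3077, 0.0712]
tool_rot: [0.864, 1.57, 0.681]
force: [-3.6, -1.9, 10.7]
grip_width: 0.0105
```

Contact at 11 N at the predicted height. Release and retreat.

```bash
python3 -m creep '[{"tx":0,"ty":0,"tz":0,"wx":0,"wy":0,"wz":0,"claw":1},{"tx":0,"ty":0,"tz":0,"wx":0,"wy":0,"wz":0,"claw":0.7},{"tx":0,"ty":0,"tz":0,"wx":0,"wy":0,"wz":0,"claw":0.55},{"tx":0,"ty":0,"tz":0,"wx":0,"wy":0,"wz":0,"claw":0.55},{"tx":0,"ty":0,"tz":0,"wx":0,"wy":0,"wz":0,"claw":0.55}]' 60
```

```text
clock: 17.4
position: [0.4788, 0.3077, 0.0712]
tool_rot: [0.953, 1.57, 0.771]
force: [0.6, -1.2, -0.6]
grip_width: 0.0383
```

```bash
python3 -m creep '[{"tx":-0.01,"ty":0,"tz":0,"wx":0,"wy":0,"wz":0,"claw":0.55},{"tx":-0.04,"ty":0,"tz":0,"wx":0,"wy":0,"wz":0,"claw":0.55},{"tx":-0.08,"ty":0,"tz":0,"wx":0,"wy":0,"wz":0,"claw":0.55},{"tx":-0.12,"ty":0,"tz":-0.02,"wx":0,"wy":0,"wz":0,"claw":0.55},{"tx":-0.16,"ty":0,"tz":-0.04,"wx":0,"wy":0,"wz":0,"claw":0.55},{"tx":-0.18,"ty":0,"tz":-0.05,"wx":0,"wy":0,"wz":0,"claw":0.55},{"tx":-0.18,"ty":0,"tz":-0.05,"wx":0,"wy":0,"wz":0,"claw":0.55}]' 60
python3 - <<'E'
from h import *
cv2.imwrite("pics/p6.png",bot.grab_frame("wrist"));cv2.imwrite("pics/s6.png",bot.grab_frame("scene"));cv2.imwrite("pics/t6.png",bot.grab_frame("top"));print(bot.observe()['grip_width'])
E
```

```text
clock: 18.1
position: [0.4293, 0.3179, 0.2549]
tool_rot: [0.991, 1.565, 0.81]
force: [-0.5, -0.5, -1.0]
grip_width: 0.0386
0.03860062442186582
```

View pics/p6.png

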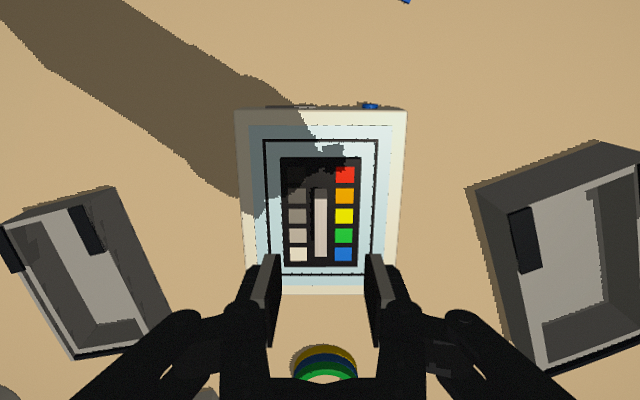

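View pics/s6.png

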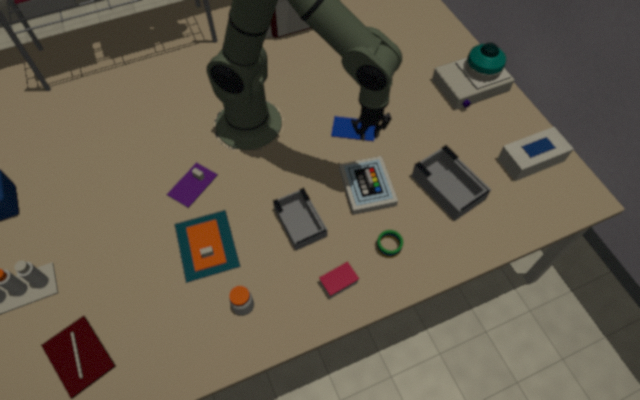

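View pics/t6.png

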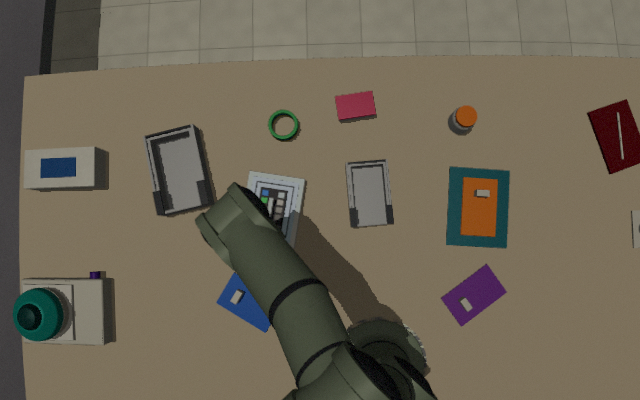

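Both parts are released. The plate (281–361, 157–267) is square inside the frame (264–377, 140–274), and the lid is centred on the mat. In the top view the jar, tape and tub look unmoved, at (463,118), (284,125) and (355,105).

Run:
```python
from h import *
a=cv2.imread("pics/top0.png");b=cv2.imread("pics/t6.png")
for n,(x0,y0,x1,y1) in dict(jar=(440,95,490,140),tape=(260,100,310,150),tub=(325,80,385,130)).items():
    print(n,cv2.absdiff(a[y0:y1,x0:x1],b[y0:y1,x0:x1]).max(2).mean().round(2),cv2.phaseCorrelate(cv2.cvtColor(a[y0:y1,x0:x1],6).astype(float),cv2.cvtColor(b[y0:y1,x0:x1],6).astype(float))[0])
c=cal("wrist");F=plane(c,[[264,140],[377,140],[371,274],[259,274]],.04);P=plane(c,[[281,158],[361,157],[356,266],[283,267]],.048)
print("frame",F.mean(0).round(4),"plate",P.mean(0).round(4),np.linalg.norm(P[0]-P[1]),np.linalg.norm(P[1]-P[2]))
print(bot.observe()['force'].round(1)); print(bot.job_done())
```

```text
jar 6.75 (0.0983428905323045, 0.6259063558506561)
tape 6.63 (0.03825268244949953, -0.00889441852464401)
tub 6.78 (-0.0386612756123732, -0.06766421619276741)
frame [0.4756 0.3028 0.04  ] plate [0.4768 0.3054 0.048 ] 0.07702750766279169 0.11919184453617897
[ 0.8  0.1 -0.9]
the job is handed in; nothing more can be done
None
```

I finished both parts of the task in order and handed the job in at about 18 s of the 54 s allowed.

- **Lid:** I tilted it about 3.5° over the stop lip, slid it out 65 mm and laid it handle up on the teal mat. Just before set-down, its centre measured within about 1.5 mm of the mat's centre, with matching yaw. It was touching at 18 N when I released it.
- **Plate:** I lifted it out by the bar and set it on the light table. Hovering above the frame, it was centred to about 0.3 mm with 15 mm margins and yaw within 0.006 rad. It was touching at about 11 N when I released it.

**Final checks:**
- The pictures show both parts released and lying flat, and the gripper touching nothing. The plate is wholly inside the frame.
- The tape and tub moved less than 0.1 pixel in the top view. The jar's correlation gave 0.6 pixel (about 2 mm) on a noisy patch. The robot came nowhere near it, so I take that as noise.
- The last wrist-camera picture puts the plate's centre about 3 mm from the frame's, against 0.3 mm while hovering. I read those corners by eye, and 3 mm is well inside the 15 mm margins.
- The wrist cameras put the handle top at 86 mm, against 89 mm expected. The two close views of the plate were too near each other to give reliable heights, so for the plate I used the stated heights. Its measured sizes matched at those heights.

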